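# Pack the pots in the travelling chest and lock its drawer for transport

### The job

Pack this lot for transport: put every square stoneware pot into the open drawer of the travelling chest, side by side on its floor, then push the drawer fully home until its catch snaps. Lock it with the brass hand nut: set the nut on the stud, turn it backward until it drops into the thread start, then run it forward until its flange sits on the drawer's forked iron tongue. Leave the mug, candlestick, plates and paperweight where they are.

Things in the scene. Friction and masses are not known exactly. Their poses are not given: they have to be found in the camera images.
- chest: Low oak travelling chest, fixed to the table, 160 mm deep (x), 340 mm wide (y), 92 mm high. Origin under its centre; +x points to its closed back, -x to its front, where the one drawer comes out; +z up.
- drawer (a joint): How far the drawer is pulled out (m): 0 is fully home; begins 0.100 to 0.118. Slides along the chest's x with 1 to 2 N of friction. About 9 mm from home a spring catch must be pushed over with some 5 N; inside that it snaps the drawer home, outside it pushes it back a little.
- drawer_in (a point): Centre of the drawer's inner floor, 14 mm above the table (moves with the drawer; axes as the chest's). Inside 112 mm (x) by 306 mm (y), side and back walls 45 mm high. Open by d, only the front d of the inside is clear of the chest's top, which leaves 66 mm of height over the drawer's floor.
- drawer_front (a point): Middle of the outer face of the drawer's front panel, 46 mm above the table. Panel 16 mm thick, 340 mm wide, from 4 to 88 mm above the table. Two brass knobs 26 mm across stand 20 mm proud of it, 110 mm to -y and 60 mm to +y of here. Axes as the chest's.
- tongue (a point): Middle of the forked iron tongue's slot, at its top face 98 mm above the table. The tongue, 64 mm wide, 4 mm thick, is fixed on top of the drawer's front panel and reaches 30 mm to +x of here, over the drawer's inside when that is open. Its 36 mm wide slot (open to +x) passes round the stud as the drawer goes home.
- stud_tip (a point): Tip of the upright steel stud on the chest's top: 56.5 mm above that top, 43 mm in front of and 130 mm to +y of the chest's origin. Core 18 mm across, the last 7 mm tapering to 9 mm at the tip. Coarse right-hand three-start thread, 28 mm across (25 mm at its top), 27 mm advance per turn. Axes as the chest's.
- stud_land (a point): Point on the stud's axis 12 mm below its tip, level with three flat lands on which the thread begins. Each land ends in a 5 mm high stop tooth; between them are three equal gaps, the thread starts, every 120 deg. How these are turned about the axis differs from run to run and is not given (axes as the chest's).
- nut_grip (a point): Centre of the grip bar of the loose brass hand nut: bar 32 mm long (this point's x), 14 mm thick (its y), 31 mm high, on a closed round hub 44 mm across with a 54 mm flange at the foot. 87 mm high in all, about 200 g. This point is on the axis (z), 72 mm above the underside and 15 mm above the hub's top.
- nut_foot (a point): Centre of the nut's underside. Bore 30 mm wide, 52 mm deep, three pins in it 20 mm up. Set on the stud, these rest on lands or teeth (foot 18 to 13 mm below stud_land; rarely it drops in at once) and it won't turn forward. Backward (anticlockwise from above, 110 deg at most) and let go, it drops 5 to 9 mm. Then clockwise, a bit over half a turn, runs it down on the tongue.
- pot0_c (a point): Centre of a square dark stoneware pot with a flat lid, 42 x 42 mm and 54 mm high (its own z), about 120 g, closed; three or four of them stand about the table. It may stand or lie in the drawer.
- pot1_c (a point): Centre of a square dark stoneware pot with a flat lid, 42 x 42 mm and 54 mm high (its own z), about 120 g, closed; three or four of them stand about the table. It may stand or lie in the drawer.
- pot2_c (a point): Centre of a square dark stoneware pot with a flat lid, 42 x 42 mm and 54 mm high (its own z), about 120 g, closed; three or four of them stand about the table. It may stand or lie in the drawer.
- pot3_c (a point): Centre of a square dark stoneware pot with a flat lid, 42 x 42 mm and 54 mm high (its own z), about 120 g, closed; three or four of them stand about the table. It may stand or lie in the drawer.
- mug: A bystander: round dark mug, 68 mm across, 70 mm high, handle to its +y out to 58 mm; origin under its centre.
- candlestick: A bystander: brass candlestick 120 mm high, foot 80 mm across; origin under its centre.
- plates: A bystander: stack of four plates 124 mm across, 29 mm high; origin under its centre.
- paperweight: A bystander: glass paperweight 72 mm across, 56 mm high; origin under its centre.
Things that resemble listed ones, but are neither listed nor needed, are in the scene too. Leave any pink look-alike of the part that bears pot2_c alone. Leave any red or turquoise look-alike of the part that bears pot3_c alone.

How it is judged:
By the outcome, as a careful person would: the job done as asked, in the order asked, and still so for the second after the job is handed in, with the robot touching nothing.
Of pot0, pot1, pot2, pot3 only 3 to 4 are there at a start; the rules pass over those that are not, and their reading is None.
At some moment in a run one of pot0, pot1, pot2, pot3, nut may be knocked a few centimetres aside while the robot is not near it.
Once in a run the grip may slacken for a moment while it holds something.
It also fails if it takes over 210 s, if anything falls off the work surface, if the arm or the gripper's body presses on something with over 40 N, if the wrist force passes 120 N, or if a joint passes its speed limit or range.

### The arm

A 6-joint arm with a two-finger parallel gripper is mounted at the origin on the work surface. World frame = base frame: x ahead of the robot, y to its left, z up, the work surface at z = 0. Lengths are in m, angles in rad, forces in N, time in s.
With the tool pointing down it reaches from about 0.35 to 0.975 m from the base axis. Payload 4.9 kg.
Tool frame: the origin (TCP) lies at the very end of the fingers, on their centre line; the grasp point (between the pads) lies 19 mm behind it; z points along the fingers, y is the direction in which the jaws open and shut (so a half turn about z gives the same grasp; the last joint's range is limited). The gripper opens to 85 mm and grips with 20 to 120 N. Pads are 22 mm wide; open, the fingers measure 114 mm over their backs; the gripper's body (76 mm by 85 mm) begins 54 mm behind the grasp point. The pads swing forward as they close: fully open they stand 13 mm farther back than shut.
Start: joints at [1.164, 0.053, 1.613, -0, 1.476, -0.119], TCP at [0.177, 0.599, 0.231] pointing down, gripper open.
Joint ranges: [-3.01, 3.01], [-1.01, 2.22], [0.06, 2.58], [-1.02, 4.17], [0.09, 2.62], [-3.14, 3.14]. Speed limits (rad/s): [2.57, 2.57, 3.14, 3.14, 3.14, 3.14].

### API

Orientations are given as a rotation vector (axis times angle).
In Python, from station import ctrl gives the robot as it stands.
- The arm moves only by the tool apply_moves, never from a script. Its argument "deltas" is a list of rows, each a list of 5 numbers: the shift along the tool's x, y, z in m, then the turn about the tool's z in rad, then the gripper's target within -1 to 1 (fully open at 1, half-way at 0, shut at -1). A call has exactly 8 rows; each row shifts and turns the pose as measured when the row begins, along the tool's axes as they then stand; what a row does not reach is not made up. A row lasts 1/8 s, in which the tool goes at most 62.5 mm and 10.7 degrees, less where a joint would pass 70% of its speed; a pose out of reach is approached as far as the arm can. A call with a gripper value outside its range is refused whole. The fingers move at their own pace and stop on an object; "grip_force" is the grip in N (left out, the last holds). Time passes only in rows, so rows that do not move let the fingers close, or fill a call up. It gives the time, the measured TCP pose, the force and the opening at its end, in the units of the state.
- ctrl.get_obs(): the state, without advancing time (a new reading comes with each control period).
- ctrl.get_image(name): name is "side" or "top"; returns a dict with "img" (480x640x3 uint8, red, green, blue), "range_z" (480x640 float32, m along the optical axis (not along the pixel's ray), 0 where there is no reading), "mtx" (3x3 intrinsics, pixels), "eye" and "attitude" of the camera in the world. Camera axes: x right, y down, z forward; pixel columns grow to the right and rows downward; lengths in m; the calibration is good to about 2 mm. A picture is of the moment at which its call begins.
- ctrl.finish_job(): hands the job in, once; it reports no verdict.
Trained networks look in a picture, given as the dict that the camera call returned (one of the last four; its "shot" number tells which), for a name from the list of things; names that differ only in an ending like _2 or _b are one class to them, and where a whole thing is asked for, a point or a joint stands for the part that bears it (a point fixed in the world has none). Each returns a list of dicts, best first, with "confidence" (0 to 1); they miss things now and then, are a little off and sometimes report something else, mostly with a low value. They report only what shows in the picture. A call takes as long as a camera call. They do not tell look-alikes from the thing itself.
- ctrl.search_frame(picture, target): "extent" ([left, top, width, height] in pixels, round what is visible of it).
- ctrl.spot_point(picture, target): "uv" ([column, row] in pixels: a listed point, or the origin of a listed thing).
The state is a dict: "t": time; "q": joint angles; "dq": joint speeds; "effort": joint torques, N m; "tool_pos": TCP position; "tool_rot": TCP orientation; "contact_force": force on the tool from outside, world axes, zero at the start; "wrist_torque": the same for the moment, N m; "opening": finger opening in m.
Only numpy, scipy, OpenCV 4.12 (cv2) and the standard library are available. Lean on these libraries where they do the work, as an engineer would, in place of code of your own. Each camera call takes 0.05 s, during which the arm holds its last target.

## Working session

There is one attempt and no reset: what is moved stays moved. The work goes in short steps, Python scripts to look and compute and a tool call to move; the robot and the scene stay as the last step left them, time stands still between calls to the robot, and variables do not carry over. Pictures are saved under pics/ and viewed, and the job is handed in when it is done.

Besides the shell and the picture viewer there is one more tool, called after "Emit:" by a JSON object that holds its "op" and its "data". apply_moves: Moves the arm, as the interface text tells. Its arguments: {"type":"object","properties":{"deltas":{"type":"array"},"grip_force":{"type":"number"}},"required":["deltas"]}

```bash
ls; mkdir -p pics; python3 - <<'E'
from station import ctrl
import cv2
o=ctrl.get_obs(); print({k:(v if not hasattr(v,'tolist') else v.tolist()) for k,v in o.items()})
for n in("top","side"):
    p=ctrl.get_image(n); cv2.imwrite(f"pics/{n}0.png",p["img"][:,:,::-1]); print(n,p["mtx"],p["eye"],p["attitude"],p["shot"])
E
```

```text
pics
{'t': 0.0, 'q': [1.1640308611480543, 0.0533453082104539, 1.6143011755340744, -1.986668384181066e-05, 1.4759827635460716, -0.11900948970048265], 'dq': [2.6836806064540878e-05, -0.0006371818450281449, -0.0005330286191874157, 0.002068396156208778, 0.00036528109391586224, -0.0006226051465412823], 'effort': [-0.001983053734875284, -39.3725323677063, -37.015310525894165, -0.00044505676669359673, 0.007426140073221177, -2.3319593083215295e-05], 'tool_pos': [0.17713855636100156, 0.5987235757992936, 0.23006588558200153], 'tool_rot': [-0.4503718362346694, -3.1086258851024646, 0.0030967343975749706], 'contact_force': [-1.2081125753270523, -0.13169926612048075, 0.6337851870298925], 'wrist_torque': [-0.0180509227680816, 0.039016607271345906, 0.014690758202341806], 'opening': 0.08530522986307602}
top [[587.63655785   0.         318.49955062]
 [  0.         587.63655785 234.23752644]
 [  0.           0.           1.        ]] [ 0.30332049 -0.01344548  1.5526887 ] [-2.13886996  2.14527413 -0.15784535] 1
side [[559.40912344   0.         321.12329805]
 [  0.         559.40912344 240.17233035]
 [  0.           0.           1.        ]] [ 0.34702301 -0.94916289  0.86338746] [-2.23777026  0.2485563  -0.09940697] 2
```

View pics/top0.png

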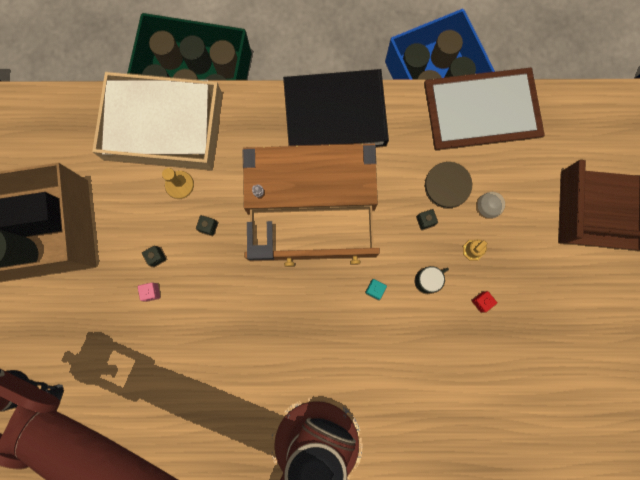

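View pics/side0.png

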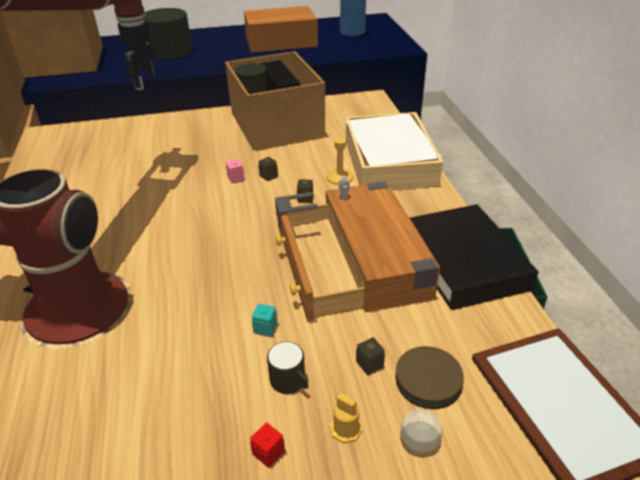

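The top view has +x up and +y left. Three dark pots show, near (207,225), (153,256) and (427,219). The nut is near (475,249), the open drawer in the centre, and the pink, turquoise and red cubes are look-alikes. I'll measure these next.

```bash
cat > h.py <<'E'
import numpy as np, cv2
from scipy.spatial.transform import Rotation as R
from station import ctrl
def Rm(p):
    a=np.array(p["attitude"]); return R.from_rotvec(a).as_matrix() if a.shape==(3,) else a
def w_at_z(p,uv,z):
    d=Rm(p)@np.linalg.inv(p["mtx"])@np.array([uv[0],uv[1],1.]); e=np.array(p["eye"])
    return e+d*(z-e[2])/d[2]
def cloud(p):
    v,u=np.mgrid[0:480,0:640]; K=p["mtx"]; z=p["range_z"]
    c=np.stack([(u-K[0,2])/K[0,0]*z,(v-K[1,2])/K[1,1]*z,z],-1)
    w=c@Rm(p).T+np.array(p["eye"]); w[z==0]=np.nan; return w
def proj(p,w):
    c=Rm(p).T@(np.array(w)-p["eye"]); q=p["mtx"]@c; return q[:2]/q[2]
def shot(n,name):
    p=ctrl.get_image(n); cv2.imwrite(f"pics/{name}.png",p["img"][:,:,::-1]); return p
def zoom(p,name,u0,v0,w,h,s):
    cv2.imwrite(f"pics/{name}.png",cv2.resize(p["img"][v0:v0+h,u0:u0+w,::-1],None,fx=s,fy=s,interpolation=cv2.INTER_CUBIC))
def state():
    o=ctrl.get_obs(); r=R.from_rotvec(o["tool_rot"]).as_matrix()
    print("t",round(o["t"],2),"pos",np.round(o["tool_pos"],4),"open",round(o["opening"],4),"F",np.round(o["contact_force"],1),"T",np.round(o["wrist_torque"],2),"\n x",np.round(r[:,0],3),"y",np.round(r[:,1],3),"z",np.round(r[:,2],3),"q",np.round(o["q"],3)); return o
E
python3 - <<'E'
from h import *
p=shot("top","t1"); s=shot("side","s1")
names={"pot0_c":.027,"drawer_in":.014,"drawer_front":.046,"tongue":.098,"stud_tip":.1485,"stud_land":.1365,"nut_grip":.072,"nut_foot":0,"chest":0}
for n,z in names.items():
    for nm,pp in(("top",p),("side",s)):
        for d in ctrl.spot_point(pp,n)[:6]:
            print(n,nm,round(d["confidence"],2),np.round(d["uv"],1),np.round(w_at_z(pp,d["uv"],z),4))
zoom(p,"z1",230,135,160,140,5)
zoom(p,"z2",400,180,140,105,5)
zoom(p,"z3",120,150,140,105,5)
E
```

```text
pot0_c top 0.84 [202.4 220.6] [0.5713 0.2968 0.027 ]
pot0_c top 0.38 [309.1 260. ] [0.4661 0.0154 0.027 ]
pot0_c side 0.53 [304.4 190.1] [0.558  0.2854 0.027 ]
drawer_in top 0.9 [310.6 233.7] [0.5375 0.0117 0.014 ]
drawer_in top 0.33 [255.1 189.7] [0.6572 0.1603 0.014 ]
drawer_in side 0.88 [318.8 264.5] [ 0.5353 -0.0036  0.014 ]
drawer_front top 0.91 [309.3 260.6] [0.4625 0.0146 0.046 ]
drawer_front top 0.62 [310.6 231.1] [0.5394 0.0112 0.046 ]
drawer_front side 0.75 [288.7 255.5] [0.4686 0.0063 0.046 ]
tongue top 0.86 [260.1 233.7] [0.5251 0.1368 0.098 ]
tongue side 0.82 [302.4 200.9] [0.5266 0.1363 0.098 ]
tongue side 0.67 [420.5 438. ] [ 0.5832 -0.5195  0.098 ]
stud_tip top 0.65 [253.3 187.1] [0.6328 0.1496 0.1485]
stud_tip top 0.46 [485.9 203.7] [ 0.5895 -0.4172  0.1485]
stud_tip side 0.63 [341.4 175.8] [0.6243 0.1452 0.1485]
stud_land top 0.72 [311.  185.9] [0.6381 0.0086 0.1365]
stud_land top 0.7 [256.1 189.5] [0.6295 0.144  0.1365]
stud_land side 0.57 [340.4 180.8] [0.6213 0.1427 0.1365]
nut_grip top 0.93 [480.2 246.2] [ 0.4951 -0.4198  0.072 ]
nut_grip side 0.56 [346.3 399. ] [ 0.496  -0.4096  0.072 ]
nut_grip side 0.43 [345.9 182.3] [0.6578 0.2294 0.072 ]
nut_foot top 0.66 [470.3 249. ] [ 0.497  -0.4129  0.    ]
nut_foot side 0.95 [345.9 423.4] [ 0.4965 -0.409   0.    ]
nut_foot side 0.69 [342.9 177.8] [0.6835 0.3613 0.    ]
chest top 0.56 [311.4 181.3] [0.6832 0.0096 0.    ]
chest side 0.71 [375.2 254.5] [0.6765 0.0165 0.    ]
```

View pics/z1.png

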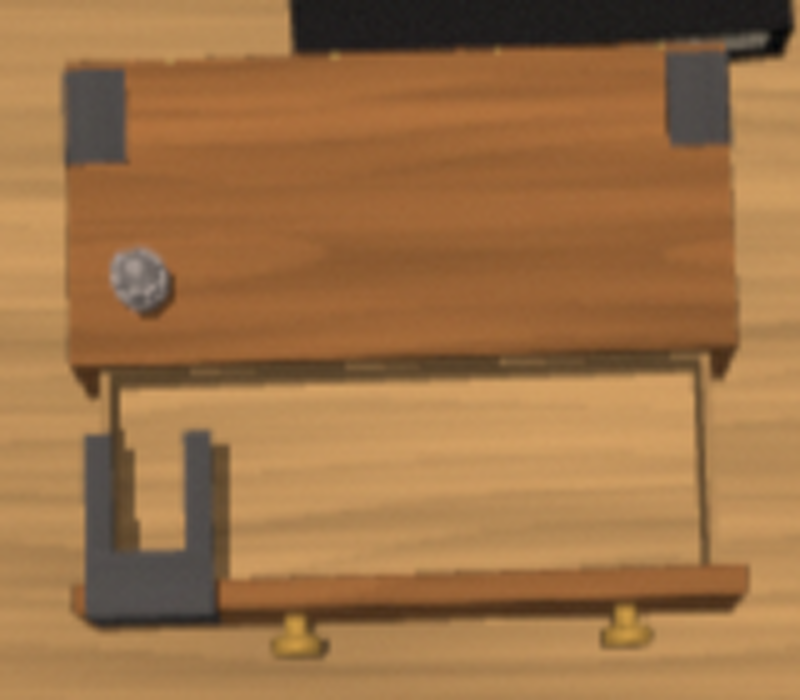

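View pics/z2.png

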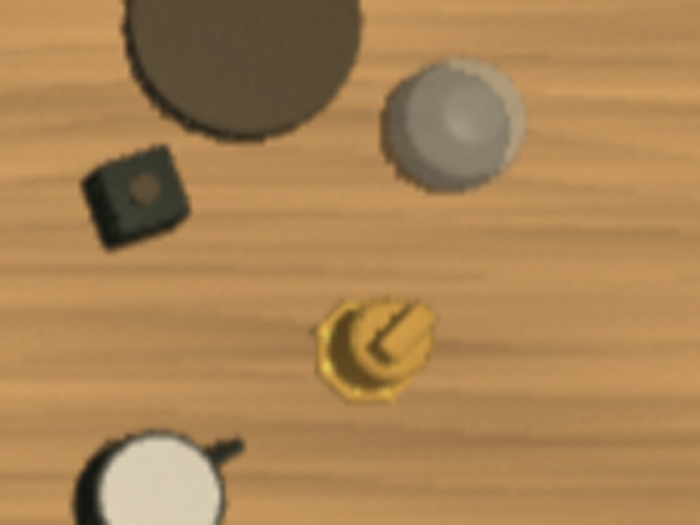

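View pics/z3.png

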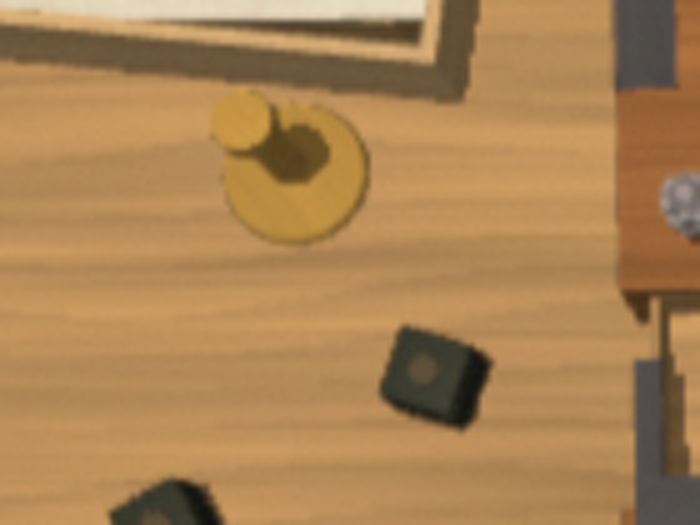

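The zooms show the stud near top pixel (258,190), the tongue at (260,235), the dark pots with round knobs, and the nut's bar lying diagonally at (479,248). Next I'll get precise poses from depth.

```bash
cat >> h.py <<'E'
def blob(W,z0,z1,xy,r):
    m=(W[...,2]>z0)&(W[...,2]<z1)&(np.hypot(W[...,0]-xy[0],W[...,1]-xy[1])<r)
    return W[m],m
def rect(P):
    (c,s,a)=cv2.minAreaRect((P[:,:2]*1000).astype(np.float32)); return np.round(np.array(c)/1000,4),np.round(s,1),round(a,1)
E
python3 - <<'E'
from h import *
p=shot("top","t2"); s=shot("side","s2")
for nm,pp in(("top",p),("side",s)):
    W=cloud(pp)
    print(nm,"table z",np.nanmedian(W[300:330,200:300,2]) if nm=="top" else np.nanmedian(W[380:400,150:220,2]))
    for xy in[(.565,.286),(.49,.41),(.585,-.29),(.4,.42)]:
        P,m=blob(W,.045,.062,xy,.06)
        if len(P)>5: print(" pot",xy,len(P),np.round(P.mean(0),4),rect(P))
    P,m=blob(W,.05,.11,(.495,-.41),.05); print(" nut",len(P),np.round(np.nanmin(P,0),3),np.round(np.nanmax(P,0),3))
    P,m=blob(W,.075,.10,(.495,-.41),.05); print(" bar",len(P),P.mean(0),rect(P) if len(P)>3 else 0)
    P,m=blob(W,.047,.065,(.495,-.41),.05); print(" hub",len(P),P.mean(0),rect(P) if len(P)>3 else 0)
    P,m=blob(W,.088,.097,(.68,.01),.25); print(" chesttop",len(P),rect(P),P[:,2].mean())
    P,m=blob(W,.110,.16,(.63,.146),.05); print(" stud",len(P),P.mean(0),rect(P),P[:,2].max())
    P,m=blob(W,.130,.16,(.63,.146),.05); print(" studtip",len(P),P.mean(0),rect(P) if len(P)>3 else 0)
    P,m=blob(W,.094,.103,(.52,.137),.06); print(" tongue",len(P),P.mean(0),rect(P))
E
```

```text
top table z -0.00017994957560385494
 pot (0.565, 0.286) 228 [0.5582 0.2858 0.0517] (array([0.5584, 0.2857]), array([40.8, 39.9]), 74.2)
 pot (0.49, 0.41) 236 [0.4769 0.421  0.0519] (array([0.4773, 0.4217]), array([41.6, 40.3]), 27.6)
 pot (0.585, -0.29) 230 [ 0.5722 -0.2933  0.0523] (array([ 0.5727, -0.2932]), array([39.8, 41.1]), 17.7)
 pot (0.4, 0.42) 255 [0.3884 0.4303 0.0515] (array([0.4108, 0.4326]), array([94.6, 42.6]), 4.9)
 nut 230 [ 0.473 -0.44   0.051] [ 0.514 -0.395  0.095]
 bar 78 [ 0.49301369 -0.41667999  0.08682668] (array([ 0.4934, -0.4173]), array([14.7, 31.6]), 44.9)
 hub 155 [ 0.49226832 -0.41436814  0.05667262] (array([ 0.4929, -0.4167]), array([42.8, 41.3]), 32.0)
 chesttop 7171 (array([0.6119, 0.0112]), array([289.5, 341. ]), 1.5) 0.09222199993225737
 stud 117 [0.62683565 0.14101639 0.13590916] (array([0.6285, 0.1415]), array([26.3, 26.3]), 79.9) 0.15181181877234695
 studtip 82 [0.62832263 0.14179015 0.14116561] (array([0.629 , 0.1419]), array([25.1, 24.9]), 85.1)
 tongue 501 [0.50048334 0.13745605 0.09809748] (array([0.5103, 0.1382]), array([93.7, 63.2]), 0.9)
s
[... 396 characters left out ...]
, 0.4342]), array([92.3, 47.5]), 5.1)
 nut 566 [ 0.473 -0.441  0.05 ] [ 0.515 -0.403  0.088]
 bar 195 [ 0.49346869 -0.4202014   0.08279563] (array([ 0.494, -0.418]), array([15.6, 33.1]), 42.7)
 hub 329 [ 0.49058047 -0.42704694  0.05479834] (array([ 0.4933, -0.4235]), array([33.7, 41.9]), 76.9)
 chesttop 5692 (array([0.6125, 0.0107]), array([288.9, 346.5]), 1.6) 0.09025085718183601
 stud 149 [0.62930494 0.13586343 0.12892157] (array([0.6279, 0.1377]), array([20.9, 26.8]), 54.3) 0.14603504779328402
 studtip 72 [0.62896599 0.13731942 0.13828431] (array([0.6291, 0.1373]), array([21.7, 19.1]), 8.6)
 tongue 325 [0.50431956 0.13848529 0.09584237] (array([0.511 , 0.1376]), array([68.9, 92.4]), 89.8)
```

```bash
python3 - <<'E'
from h import *
state()
for n in("top","side"):
    p=ctrl.get_image(n); W=cloud(p)
    m=(W[...,2]>.084)&(W[...,2]<.1)&(abs(W[...,1]-.01)<.22)&(W[...,0]<.8)
    c,m1=None,m.astype(np.uint8)
    k,l,st,ce=cv2.connectedComponentsWithStats(m1)
    for i in range(1,k):
        if st[i,4]>150: P=W[l==i]; print(n,st[i],rect(P),"x",np.round(np.percentile(P[:,0],[0,50,100]),3),"y",np.round(np.percentile(P[:,1],[0,50,100]),3))
    # drawer walls (z~.059) & knobs
    P,mm=blob(W,.03,.075,(.42,.01),.12);
E
```

```text
t 1.2 pos [0.1774 0.5993 0.2313] open 0.0857 F [ 0.1 -0.5  1. ] T [-0.04 -0.04  0.01] 
 x [-0.959  0.284  0.   ] y [0.284 0.959 0.   ] z [-0.  0. -1.] q [ 1.164  0.053  1.613  0.     1.476 -0.119]
top [ 243  144  135   65 7912] (array([0.6767, 0.0131]), array([162.8, 341.4]), 1.5) x [0.591 0.676 0.761] y [-0.159  0.012  0.185]
top [ 245  221  135   39 1064] (array([0.515 , 0.0081]), array([ 93.9, 336.8]), 2.1) x [0.463 0.482 0.558] y [-0.161  0.09   0.175]
side [ 326  181  114  103 6602] (array([0.6771, 0.0138]), array([161.9, 348.1]), 1.5) x [0.593 0.676 0.761] y [-0.16  -0.017  0.19 ]
side [275 192  43 102 961] (array([0.5155, 0.0083]), array([ 94.4, 334.9]), 1.7) x [0.464 0.483 0.558] y [-0.16   0.106  0.176]
side [ 31 265  69  36 459] (array([ 0.0127, -0.0356]), array([131.4,  66.6]), 20.0) x [-0.06   0.02   0.068] y [-0.069 -0.057  0.018]
```

```bash
cat >> h.py <<'E'
def plan(x,y,z,yaw,n=None,sep=None):
    """rows from the present pose to world x,y,z; yaw = deg of tool y axis in world (mod 180)"""
    o=ctrl.get_obs(); r=R.from_rotvec(o["tool_rot"]).as_matrix()
    ty=np.degrees(np.arctan2(r[1,1],r[0,1])); dy=(yaw-ty+90)%180-90
    q6=np.degrees(o["q"][5])
    d=np.array([x,y,z])-o["tool_pos"]
    N=n or int(max(np.ceil(np.linalg.norm(d)/.055),np.ceil(abs(dy)/10),1))
    print("yaw",round(ty,1),"dyaw",round(dy,1),"q6",round(q6),"d",np.round(d,4),"N",N)
    for i in range(N):
        a=np.radians(ty+dy*i/N); Y=np.array([np.cos(a),np.sin(a),0]); Z=np.array([0,0,-1.]); X=np.cross(Y,Z)
        s=d/N; print([round(float(s@X),4),round(float(s@Y),4),round(float(s@Z),4),round(-np.radians(dy/N),3)])
E
python3 - <<'E'
from h import *
plan(.4773,.4217,.15,27.6)
E
```

```text
yaw 73.5 dyaw -45.9 q6 -7 d [ 0.2999 -0.1776 -0.0813] N 7
[-0.0483, -0.0122, 0.0116, np.float64(0.114)]
[-0.0494, -0.0066, 0.0116, np.float64(0.114)]
[-0.0498, -0.0009, 0.0116, np.float64(0.114)]
[-0.0496, 0.0048, 0.0116, np.float64(0.114)]
[-0.0487, 0.0104, 0.0116, np.float64(0.114)]
[-0.0472, 0.0159, 0.0116, np.float64(0.114)]
[-0.045, 0.0212, 0.0116, np.float64(0.114)]
```

Emit:
{"op": "apply_moves", "data": {"deltas": [[-0.048,-0.012,0.012,0.114,0.4],[-0.049,-0.007,0.012,0.114,0.4],[-0.05,-0.001,0.012,0.114,0.4],[-0.05,0.005,0.012,0.114,0.4],[-0.049,0.01,0.012,0.114,0.4],[-0.047,0.016,0.012,0.114,0.4],[-0.045,0.021,0.012,0.114,0.4],[0,0,0,0,0.4]], "grip_force": 40}}

```text
t: 2.3
tool_pos: [0.4842, 0.4147, 0.1462]
tool_rot: [-1.654, -2.67, -0.007]
contact_force: [0.6, 0.4, -0.4]
opening: 0.0597
```

```bash
python3 - <<'E'
from h import *
state()
p=shot("top","t3")
W=cloud(p)
for xy in[(.4773,.4217)]:
    P,m=blob(W,.045,.062,xy,.045); print(len(P),rect(P) if len(P)>5 else 0)
plan(.4773,.4217,.06,27.6)
E
```

```text
t 2.3 pos [0.4842 0.4147 0.1462] open 0.0597 F [ 0.6  0.4 -0.4] T [-0.02  0.02 -0.01] 
 x [-0.445  0.895  0.003] y [0.895 0.445 0.004] z [ 0.002  0.004 -1.   ] q [0.59  0.143 1.661 0.003 1.333 0.128]
82 (array([0.4838, 0.4099]), array([38.1, 13.7]), 31.8)
yaw 26.6 dyaw 1.0 q6 7 d [-0.0059  0.0058 -0.0868] N 2
[0.0039, -0.0013, 0.0434, np.float64(-0.009)]
[0.0039, -0.0013, 0.0434, np.float64(-0.009)]
```

View pics/t3.png

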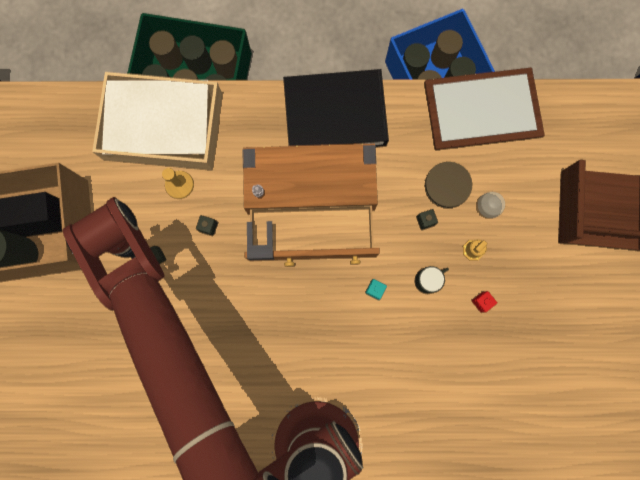

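The table area the arm hid before is now clear, so there are three pots. The gripper is over pot B at (153,256), and I'll descend.

Emit:
{"op": "apply_moves", "data": {"deltas": [[0.008,-0.003,0.03,-0.018,0.4],[0,0,0.04,0,0.4],[0,0,0.04,0,0.4],[0,0,0.016,0,0.4],[0,0,0,0,-1],[0,0,0,0,-1],[0,0,0,0,-1],[0,0,0,0,-1]]}}

```text
t: 3.35
tool_pos: [0.4767, 0.4309, 0.0272]
tool_rot: [1.611, 2.693, 0.03]
contact_force: [-0.4, 0.4, -1.8]
opening: 0.0417
```

```bash
python3 - <<'E'
from h import *
state()
E
```

```text
t 3.35 pos [0.4767 0.4309 0.0272] open 0.0417 F [-0.4  0.4 -1.8] T [ 0.02  0.02 -0.03] 
 x [-0.473  0.881  0.008] y [0.881 0.473 0.018] z [ 0.012  0.015 -1.   ] q [0.617 0.281 1.719 0.006 1.122 0.122]
```

Emit:
{"op": "apply_moves", "data": {"deltas": [[0,0,-0.03,0,-1],[0,0,-0.05,0,-1],[0,0,-0.05,0,-1],[0,0,-0.02,0,-1],[0,0,0,0,-1],[0,0,0,0,-1],[0,0,0,0,-1],[0,0,0,0,-1]], "grip_force": 50}}

```text
t: 4.35
tool_pos: [0.4726, 0.4261, 0.1749]
tool_rot: [-1.614, -2.694, -0.016]
contact_force: [-0.4, 0.6, -1.7]
opening: 0.0413
```

```bash
python3 - <<'E'
from h import *
state()
p=shot("side","s4")
# yc=-.1
plan(.5351,-.0906,.18,1.5)
E
```

```text
t 4.35 pos [0.4726 0.4261 0.1749] open 0.0413 F [-0.4  0.6 -1.7] T [-0.03 -0.04  0.03] 
 x [-0.472  0.882  0.006] y [0.882 0.472 0.008] z [ 0.004  0.01  -1.   ] q [0.614 0.112 1.645 0.006 1.375 0.122]
yaw 28.2 dyaw -26.7 q6 7 d [ 0.0626 -0.5166  0.0053] N 10
[-0.0485, -0.0189, -0.0005, np.float64(0.047)]
[-0.0493, -0.0166, -0.0005, np.float64(0.047)]
[-0.05, -0.0143, -0.0005, np.float64(0.047)]
[-0.0507, -0.0119, -0.0005, np.float64(0.047)]
[-0.0512, -0.0096, -0.0005, np.float64(0.047)]
[-0.0515, -0.0072, -0.0005, np.float64(0.047)]
[-0.0518, -0.0048, -0.0005, np.float64(0.047)]
[-0.052, -0.0023, -0.0005, np.float64(0.047)]
[-0.052, 0.0001, -0.0005, np.float64(0.047)]
[-0.052, 0.0025, -0.0005, np.float64(0.047)]
```

View pics/s4.png

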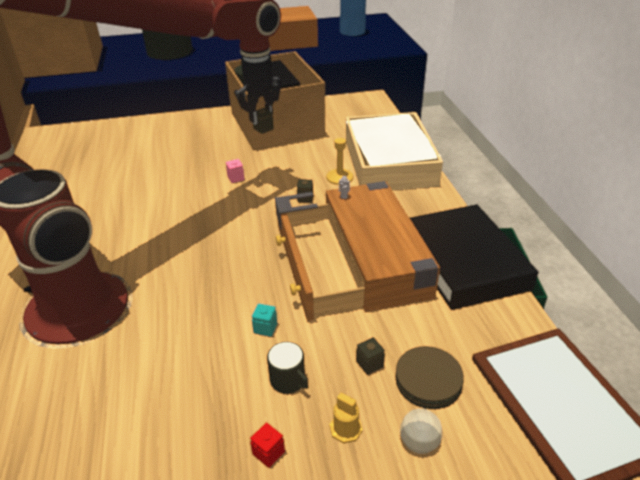

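The pot hangs in the gripper near (262,118). I'll carry it to the drawer.

Emit:
{"op": "apply_moves", "data": {"deltas": [[-0.048,-0.019,0,0.047,-1],[-0.049,-0.017,0,0.047,-1],[-0.05,-0.014,0,0.047,-1],[-0.05,-0.012,0,0.047,-1],[-0.051,-0.01,0,0.047,-1],[-0.051,-0.007,0,0.047,-1],[-0.052,-0.005,0,0.047,-1],[-0.052,-0.002,0,0.047,-1]]}}

```text
t: 5.4
tool_pos: [0.5182, 0.0049, 0.1664]
tool_rot: [-2.091, -2.337, -0.009]
contact_force: [0.2, -0.6, -2.0]
opening: 0.0416
```

```bash
python3 - <<'E'
from h import *
state()
plan(.5351,-.083,.14,1.5)
E
```

```text
t 5.4 pos [0.5182 0.0049 0.1664] open 0.0416 F [ 0.2 -0.6 -2. ] T [-0.01 -0.02  0.05] 
 x [-0.11   0.994  0.008] y [0.994 0.11  0.   ] z [-0.     0.008 -1.   ] q [-0.138 -0.156  1.924  0.008  1.375 -0.251]
yaw 6.3 dyaw -4.8 q6 -14 d [ 0.0169 -0.0879 -0.0264] N 2
[-0.0446, 0.0035, 0.0132, np.float64(0.042)]
[-0.0444, 0.0054, 0.0132, np.float64(0.042)]
```

Emit:
{"op": "apply_moves", "data": {"deltas": [[-0.045,0.004,0.012,0.042,-1],[-0.044,0.005,0.012,0.042,-1],[0,0,0,0,-1],[0,0,0,0,-1],[0,0,0,0,-1],[0,0,0,0,-1],[0,0,0,0,-1],[0,0,0,0,-1]]}}

```text
t: 6.4
tool_pos: [0.5349, -0.0855, 0.1406]
tool_rot: [-2.191, -2.242, -0.009]
contact_force: [-0.3, 0.5, -1.7]
opening: 0.0413
```

```bash
python3 - <<'E'
from h import *
state()
plan(.5351,-.083,.043,1.5)
p=shot("side","s5")
zoom(p,"z5",240,120,240,210,3)
E
```

```text
t 6.4 pos [ 0.5349 -0.0855  0.1406] open 0.0413 F [-0.3  0.5 -1.7] T [-0.01  0.01 -0.04] 
 x [-0.023  1.     0.009] y [ 1.     0.023 -0.   ] z [-0.     0.009 -1.   ] q [-0.3   -0.071  1.891  0.009  1.325 -0.325]
yaw 1.3 dyaw 0.2 q6 -19 d [ 0.0002  0.0025 -0.0976] N 2
[0.0013, 0.0001, 0.0488, np.float64(-0.002)]
[0.0013, 0.0001, 0.0488, np.float64(-0.002)]
```

View pics/z5.png

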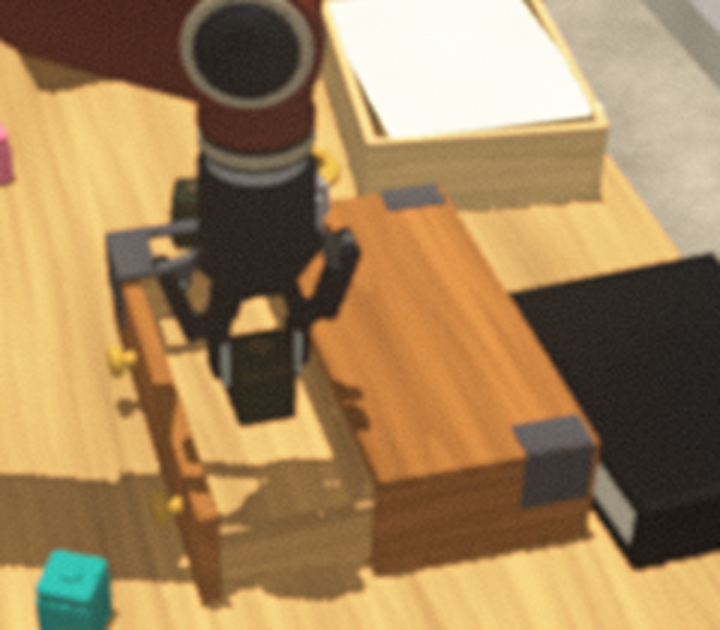

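Emit:
{"op": "apply_moves", "data": {"deltas": [[0.002,0,0.03,0,-1],[0,0,0.025,0,-1],[0,0,0.015,0,-1],[0,0,0.007,0,-1],[0,0,0,0,-1],[0,0,0,0,-1],[0,0,0,0,-1],[0,0,0,0,-1]]}}

```text
t: 7.45
tool_pos: [0.5383, -0.0836, 0.066]
tool_rot: [2.194, 2.247, 0.016]
contact_force: [0.8, 0.3, -1.4]
opening: 0.0416
```

```bash
python3 - <<'E'
from h import *
state()
p=shot("side","s6")
zoom(p,"z6",240,120,240,210,3)
W=cloud(ctrl.get_image("top"))
m=(W[...,2]>.084)&(W[...,2]<.092)&(W[...,0]<.52)&(W[...,0]>.44)&(abs(W[...,1])<.16)
P=W[m]; print(rect(P))
for y in(-.14,.04,.08):
    Q=P[abs(P[:,1]-y)<.01]; print(y,Q[:,0].min(),Q[:,0].max()) if len(Q) else 0
E
```

```text
t 7.45 pos [ 0.5383 -0.0836  0.066 ] open 0.0416 F [ 0.8  0.3 -1.4] T [ 0.05  0.01 -0.04] 
 x [-0.023  1.     0.006] y [1.    0.023 0.008] z [ 0.008  0.006 -1.   ] q [-0.295  0.021  1.936  0.009  1.178 -0.322]
(array([0.496 , 0.0012]), array([ 53.2, 318.6]), 2.6)
-0.14 0.4787757872404463 0.4815688473960095
0.04 0.46960075945019136 0.4850357443807629
0.08 0.46991459463072804 0.4827682241638629
```

View pics/z6.png

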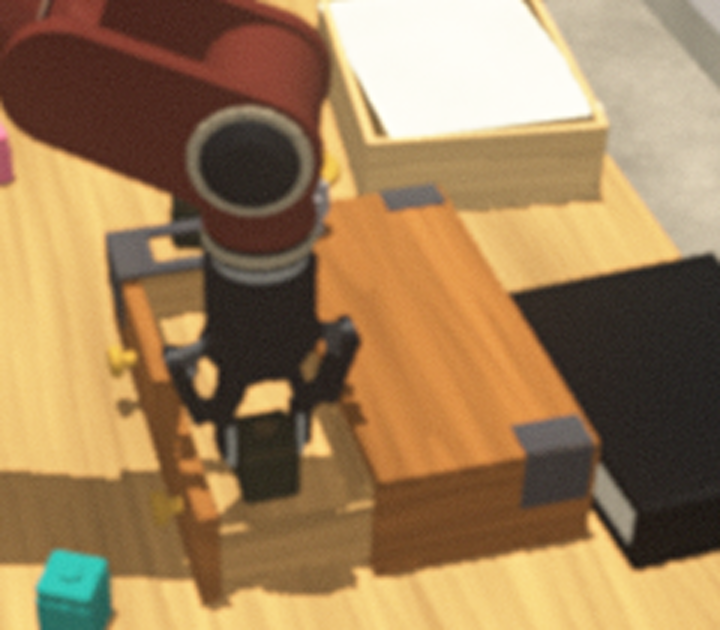

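```bash
python3 - <<'E'
from h import *
for n in("side","top"):
    W=cloud(ctrl.get_image(n))
    for z in np.arange(.04,.22,.01):
        m=(abs(W[...,2]-z)<.005)&(abs(W[...,1]+.085)<.045)&(abs(W[...,0]-.538)<.08)
        P=W[m]; print(n,round(z,3),len(P),np.round(np.percentile(P[:,0],[1,50,99]),3) if len(P) else 0)
E
```

```text
side 0.04 93 [0.459 0.542 0.603]
side 0.05 195 [0.46  0.535 0.607]
side 0.06 164 [0.459 0.542 0.607]
side 0.07 121 [0.473 0.528 0.567]
side 0.08 265 [0.473 0.515 0.601]
side 0.09 661 [0.475 0.546 0.618]
side 0.1 80 [0.503 0.544 0.573]
side 0.11 72 [0.489 0.515 0.586]
side 0.12 181 [0.484 0.517 0.59 ]
side 0.13 111 [0.481 0.517 0.594]
side 0.14 169 [0.479 0.539 0.596]
side 0.15 156 [0.475 0.539 0.6  ]
side 0.16 251 [0.471 0.535 0.604]
side 0.17 316 [0.472 0.529 0.601]
side 0.18 69 [0.496 0.509 0.577]
side 0.19 42 [0.499 0.519 0.571]
side 0.2 152 [0.5   0.529 0.57 ]
side 0.21 147 [0.5   0.529 0.57 ]
top 0.04 0 0
top 0.05 2 [0.517 0.518 0.518]
top 0.06 3 [0.516 0.517 0.601]
top 0.07 3 [0.517 0.518 0.518]
top 0.08 7 [0.485 0.49  0.519]
top 0.09 9 [0.484 0.487 0.607]
top 0.1 1 [0.486 0.486 0.486]
top 0.11 2 [0.501 0.503 0.504]
top 0.12 12 [0.495 0.5   0.507]
top 0.13 8 [0.494 0.507 0.509]
top 0.14 2 [0.509 0.509 0.51 ]
top 0.15 3 [0.486 0.488 0.491]
top 0.16 9 [0.483 0.487 0.488]
top 0.17 24 [0.48  0.488 0.498]
top 0.18 23 [0.491 0.497 0.5  ]
top 0.19 5 [0.499 0.5   0.501]
top 0.2 17 [0.499 0.505 0.523]
top 0.21 19 [0.499 0.502 0.525]
```

Emit:
{"op": "apply_moves", "data": {"deltas": [[0,0.005,0.0,0,-1],[0,0,0.01,0,-1],[0,0,0.008,0,-1],[0,0,0.005,0,-1],[0,0,0,0,-1],[0,0,0,0,-1],[0,0,0,0,-1],[0,0,0,0,-1]]}}

```text
t: 8.65
tool_pos: [0.5431, -0.0831, 0.0404]
tool_rot: [-2.195, -2.247, -0.014]
contact_force: [-0.8, 0.5, -0.8]
opening: 0.0411
```

```bash
python3 - <<'E'
from h import *
state()
E
```

```text
t 8.65 pos [ 0.5431 -0.0831  0.0404] open 0.0411 F [-0.8  0.5 -0.8] T [0.   0.03 0.  ] 
 x [-0.023  1.     0.007] y [1.    0.023 0.006] z [ 0.006  0.007 -1.   ] q [-0.292  0.071  1.935  0.009  1.133 -0.319]
```

Emit:
{"op": "apply_moves", "data": {"deltas": [[0,0,0,0,0.15],[0,0,0,0,0.15],[0,0,0,0,0.15],[0,0,0,0,0.15],[0,0,-0.01,0,0.15],[0,0,-0.03,0,0.15],[0,0,-0.05,0,0.15],[0,0,-0.05,0,0.4]]}}

```text
t: 9.65
tool_pos: [0.54, -0.0834, 0.182]
tool_rot: [-2.19, -2.242, -0.009]
contact_force: [0.7, 0.2, -0.7]
opening: 0.0595
```

```bash
python3 - <<'E'
from h import *
state()
plan(.5584,.2857,.17,-15.8)
E
```

```text
t 9.65 pos [ 0.54   -0.0834  0.182 ] open 0.0595 F [ 0.7  0.2 -0.7] T [-0.06 -0.07  0.03] 
 x [-0.023  1.     0.009] y [ 1.     0.023 -0.001] z [-0.001  0.009 -1.   ] q [-0.294 -0.098  1.845  0.008  1.399 -0.319]
yaw 1.3 dyaw -17.1 q6 -18 d [ 0.0184  0.3691 -0.012 ] N 7
[0.0527, 0.0039, 0.0017, np.float64(0.043)]
[0.0528, 0.0016, 0.0017, np.float64(0.043)]
[0.0528, -0.0006, 0.0017, np.float64(0.043)]
[0.0527, -0.0029, 0.0017, np.float64(0.043)]
[0.0525, -0.0052, 0.0017, np.float64(0.043)]
[0.0523, -0.0074, 0.0017, np.float64(0.043)]
[0.0519, -0.0096, 0.0017, np.float64(0.043)]
```

Emit:
{"op": "apply_moves", "data": {"deltas": [[0.053,0.004,0,0.043,0.4],[0.053,0.002,0,0.043,0.4],[0.053,0,0,0.043,0.4],[0.053,-0.003,0,0.043,0.4],[0.053,-0.005,0,0.043,0.4],[0.052,-0.007,0,0.043,0.4],[0.052,-0.01,0,0.043,0.4],[0,0,0,0,0.4]]}}

```text
t: 10.65
tool_pos: [0.5683, 0.2969, 0.2009]
tool_rot: [2.514, 1.871, 0.036]
contact_force: [0.5, 0.6, -0.5]
opening: 0.0597
```

```bash
python3 - <<'E'
from h import *
state()
p=shot("side","s7"); W=cloud(p)
P,m=blob(W,.045,.056,(.5584,.2857),.04); print(len(P),rect(P) if len(P)>5 else 0)
q=shot("top","t7"); W=cloud(q)
P,m=blob(W,.055,.075,(.54,-.09),.05); print("placed",len(P),rect(P),P[:,2].mean())
P,m=blob(W,.045,.062,(.5727,-.2932),.045); print("C",len(P),rect(P))
plan(.5584,.2857,.06,-15.8)
E
```

```text
t 10.65 pos [0.5683 0.2969 0.2009] open 0.0597 F [ 0.5  0.6 -0.5] T [-0.    0.07 -0.04] 
 x [0.287 0.958 0.014] y [ 0.958 -0.287  0.02 ] z [ 0.023  0.008 -1.   ] q [ 3.660e-01  9.500e-02  1.620e+00 -1.000e-03  1.403e+00  6.570e-01]
126 (array([0.5594, 0.2839]), array([45.9, 39.6]), 73.4)
placed 249 (array([ 0.5422, -0.0905]), array([41.4, 41.3]), 0.9) 0.06522639368013432
C 230 (array([ 0.5726, -0.2944]), array([39.5, 41.7]), 19.3)
yaw -16.9 dyaw 1.1 q6 38 d [-0.0103 -0.0084 -0.1407] N 3
[-0.0037, -0.0025, 0.0469, np.float64(-0.006)]
[-0.0036, -0.0025, 0.0469, np.float64(-0.006)]
[-0.0036, -0.0025, 0.0469, np.float64(-0.006)]
```

View pics/s7.png

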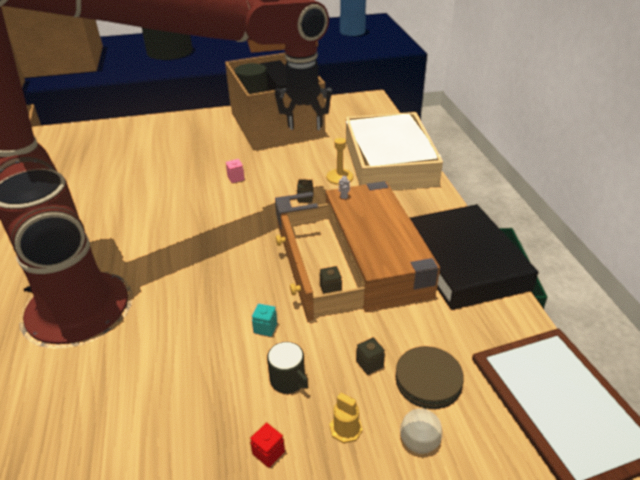

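The first pot stands in the drawer at (330,278), and pot A is unmoved at (305,188). I'll descend on it.

Emit:
{"op": "apply_moves", "data": {"deltas": [[-0.01,-0.007,0.03,-0.018,0.4],[0,0,0,0,0.4],[0,0,0.05,0,0.4],[0,0,0.04,0,0.4],[0,0,0,0,0.4],[0,0,0,0,0.4],[0,0,0,0,0.4],[0,0,0,0,0.4]]}}

```text
t: 11.75
tool_pos: [0.5714, 0.2832, 0.0928]
tool_rot: [2.502, 1.873, 0.064]
contact_force: [-1.0, -0.1, 0.3]
opening: 0.0598
```

```bash
python3 - <<'E'
from h import *
state()
plan(.5586,.285,.03,-15.8)
E
```

```text
t 11.75 pos [0.5714 0.2832 0.0928] open 0.0598 F [-1.  -0.1  0.3] T [0.04 0.04 0.02] 
 x [0.281 0.959 0.023] y [ 0.959 -0.282  0.037] z [ 0.042  0.012 -0.999] q [ 0.345  0.175  1.722 -0.003  1.201  0.631]
yaw -16.4 dyaw 0.6 q6 36 d [-0.0128  0.0018 -0.0628] N 2
[-0.001, -0.0064, 0.0314, np.float64(-0.005)]
[-0.0009, -0.0064, 0.0314, np.float64(-0.005)]
```

Emit:
{"op": "apply_moves", "data": {"deltas": [[0,-0.004,-0.06,0,0.4],[0,0,-0.05,0,0.4],[0,-0.002,0.012,0,0.4],[0,-0.002,0.012,0,0.4],[0,0,0.012,0,0.4],[0,0,0.012,0,0.4],[0,0,0.012,0,0.4],[0,0,0.012,0,0.4]]}}

```text
t: 12.75
tool_pos: [0.5614, 0.2852, 0.1297]
tool_rot: [2.501, 1.874, 0.063]
contact_force: [-0.2, -0.5, -0.3]
opening: 0.0601
```

```bash
python3 - <<'E'
from h import *
state()
plan(.5586,.285,.03,-15.8)
E
```

```text
t 12.75 pos [0.5614 0.2852 0.1297] open 0.0601 F [-0.2 -0.5 -0.3] T [ 0.01  0.04 -0.04] 
 x [0.281 0.96  0.023] y [ 0.959 -0.281  0.037] z [ 0.042  0.012 -0.999] q [ 0.353  0.117  1.719 -0.004  1.262  0.64 ]
yaw -16.4 dyaw 0.6 q6 37 d [-0.0028 -0.0002 -0.0997] N 2
[-0.0005, -0.0013, 0.0498, np.float64(-0.005)]
[-0.0005, -0.0013, 0.0498, np.float64(-0.005)]
```

Emit:
{"op": "apply_moves", "data": {"deltas": [[-0.001,-0.004,0.03,-0.01,0.4],[0,-0.001,0.03,0,0.4],[0,0,0.025,0,0.4],[0,0,0.013,0,0.4],[0,0,0,0,-1],[0,0,0,0,-1],[0,0,0,0,-1],[0,0,0,0,-1]]}}

```text
t: 13.75
tool_pos: [0.5606, 0.2867, 0.0266]
tool_rot: [2.492, 1.886, 0.063]
contact_force: [-0.1, -0.0, -0.3]
opening: 0.0413
```

```bash
python3 - <<'E'
from h import *
state()
E
```

```text
t 13.75 pos [0.5606 0.2867 0.0266] open 0.0413 F [-0.1 -0.  -0.3] T [-0.01  0.02 -0.03] 
 x [0.271 0.962 0.022] y [ 0.962 -0.272  0.037] z [ 0.042  0.012 -0.999] q [ 0.356  0.242  1.769 -0.004  1.088  0.633]
```

Emit:
{"op": "apply_moves", "data": {"deltas": [[0,0,-0.03,0,-1],[0,0,-0.05,0,-1],[0,0,-0.05,0,-1],[0,0,-0.02,0,-1],[0,0,0,0,-1],[0,0,0,0,-1],[0,0,0,0,-1],[0,0,0,0,-1]]}}

```text
t: 14.75
tool_pos: [0.5508, 0.2835, 0.1734]
tool_rot: [2.495, 1.888, 0.047]
contact_force: [-0.1, 0.3, -0.4]
opening: 0.0414
```

```bash
python3 - <<'E'
from h import *
state()
plan(.539,.03,.16,1.5)
E
```

```text
t 14.75 pos [0.5508 0.2835 0.1734] open 0.0414 F [-0.1  0.3 -0.4] T [ 0.03 -0.01  0.02] 
 x [0.271 0.962 0.016] y [ 0.962 -0.272  0.028] z [ 0.032  0.008 -0.999] q [ 0.357  0.061  1.703 -0.004  1.346  0.633]
yaw -15.8 dyaw 17.3 q6 36 d [-0.0118 -0.2535 -0.0134] N 5
[-0.0494, 0.0115, 0.0027, np.float64(-0.06)]
[-0.05, 0.0085, 0.0027, np.float64(-0.06)]
[-0.0505, 0.0055, 0.0027, np.float64(-0.06)]
[-0.0507, 0.0024, 0.0027, np.float64(-0.06)]
[-0.0507, -0.0006, 0.0027, np.float64(-0.06)]
```

Emit:
{"op": "apply_moves", "data": {"deltas": [[-0.049,0.012,0.002,-0.06,-1],[-0.05,0.009,0.002,-0.06,-1],[-0.05,0.006,0.002,-0.06,-1],[-0.051,0.002,0.002,-0.06,-1],[-0.051,0,0.002,-0.06,-1],[0,0,0,0,-1],[0,0,0,0,-1],[0,0,0,0,-1]]}}

```text
t: 15.75
tool_pos: [0.5389, 0.0245, 0.1534]
tool_rot: [2.173, 2.255, 0.032]
contact_force: [-0.7, 0.1, -0.8]
opening: 0.0415
```

```bash
python3 - <<'E'
from h import *
state()
plan(.540,.03,.042,1.5)
p=shot("side","s8")
zoom(p,"z8",240,90,240,210,3)
E
```

```text
t 15.75 pos [0.5389 0.0245 0.1534] open 0.0415 F [-0.7  0.1 -0.8] T [-0.    0.02 -0.02] 
 x [-0.037  0.999  0.007] y [0.999 0.037 0.022] z [ 0.021  0.008 -1.   ] q [-0.098 -0.106  1.901  0.01   1.326 -0.137]
yaw 2.1 dyaw -0.6 q6 -8 d [ 0.0011  0.0055 -0.1114] N 3
[0.0018, 0.0004, 0.0371, np.float64(0.004)]
[0.0018, 0.0004, 0.0371, np.float64(0.004)]
[0.0018, 0.0004, 0.0371, np.float64(0.004)]
```

View pics/z8.png

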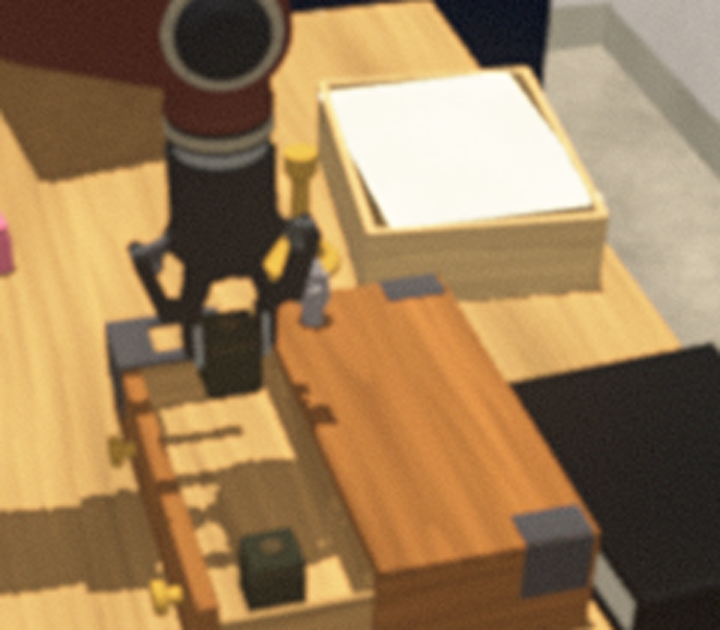

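The pot hangs over the drawer and clear of the tongue, so I'll lower it.

Emit:
{"op": "apply_moves", "data": {"deltas": [[0,0,0.02,0,-1],[0,0,0.025,0,-1],[0,0,0.02,0,-1],[0,0,0.015,0.01,-1],[0,0,0.005,0,-1],[0,0,0,0,-1],[0,0,0,0,-1],[0,0,0,0,-1]]}}

```text
t: 16.8
tool_pos: [0.5404, 0.0293, 0.0625]
tool_rot: [2.178, 2.251, 0.032]
contact_force: [0.0, 0.2, -1.7]
opening: 0.0411
```

```bash
python3 - <<'E'
from h import *
state()
plan(.540,.03,.042,1.5)
E
```

```text
t 16.8 pos [0.5404 0.0293 0.0625] open 0.0411 F [ 0.   0.2 -1.7] T [-0.03  0.01 -0.02] 
 x [-0.033  0.999  0.008] y [0.999 0.033 0.021] z [ 0.021  0.008 -1.   ] q [-0.089  0.008  1.956  0.011  1.157 -0.126]
yaw 1.9 dyaw -0.4 q6 -7 d [-0.0004  0.0007 -0.0205] N 1
[0.0007, -0.0004, 0.0205, np.float64(0.007)]
```

Emit:
{"op": "apply_moves", "data": {"deltas": [[0,0,0.01,0.007,-1],[0,0,0.008,0,-1],[0,0,0.003,0,-1],[0,0,0,0,-1],[0,0,0,0,0.15],[0,0,0,0,0.15],[0,0,0,0,0.15],[0,0,0,0,0.15]]}}

```text
t: 17.8
tool_pos: [0.5427, 0.0292, 0.0423]
tool_rot: [2.185, 2.24, 0.036]
contact_force: [0.3, 0.0, 0.6]
opening: 0.049
```

Emit:
{"op": "apply_moves", "data": {"deltas": [[0,0,-0.01,0,0.15],[0,0,-0.03,0,0.15],[0,0,-0.05,0,0.15],[0,0,-0.05,0,0.4],[0,0,0,0,0.4],[0,0,0,0,0.4],[0,0,0,0,0.4],[0,0,0,0,0.4]]}}

```text
t: 18.8
tool_pos: [0.5378, 0.0281, 0.1872]
tool_rot: [2.186, 2.241, 0.035]
contact_force: [0.3, -0.5, -0.7]
opening: 0.0597
```

```bash
python3 - <<'E'
from h import *
state()
p=shot("side","s9"); W=cloud(p)
P,m=blob(W,.045,.056,(.5727,-.294),.06); print(len(P),rect(P) if len(P)>5 else 0)
q=shot("top","t9"); W=cloud(q)
P,m=blob(W,.045,.062,(.5727,-.2932),.055); print("C",len(P),rect(P))
plan(.5727,-.2937,.16,17.7)
zoom(p,"z9",220,150,240,210,3)
E
```

```text
t 18.8 pos [0.5378 0.0281 0.1872] open 0.0597 F [ 0.3 -0.5 -0.7] T [ 0.01  0.02 -0.05] 
 x [-0.025  1.     0.008] y [0.999 0.025 0.023] z [ 0.023  0.008 -1.   ] q [-0.091 -0.14   1.874  0.011  1.385 -0.118]
370 (array([ 0.5726, -0.293 ]), array([40.7, 42.5]), 18.6)
C 225 (array([ 0.5726, -0.2939]), array([40.6, 39.8]), 19.8)
yaw 1.4 dyaw 16.3 q6 -7 d [ 0.0348 -0.3218 -0.0273] N 6
[-0.0538, 0.0045, 0.0045, np.float64(-0.047)]
[-0.0539, 0.0019, 0.0045, np.float64(-0.047)]
[-0.054, -0.0006, 0.0045, np.float64(-0.047)]
[-0.0539, -0.0032, 0.0045, np.float64(-0.047)]
[-0.0536, -0.0057, 0.0045, np.float64(-0.047)]
[-0.0533, -0.0083, 0.0045, np.float64(-0.047)]
```

View pics/z9.png

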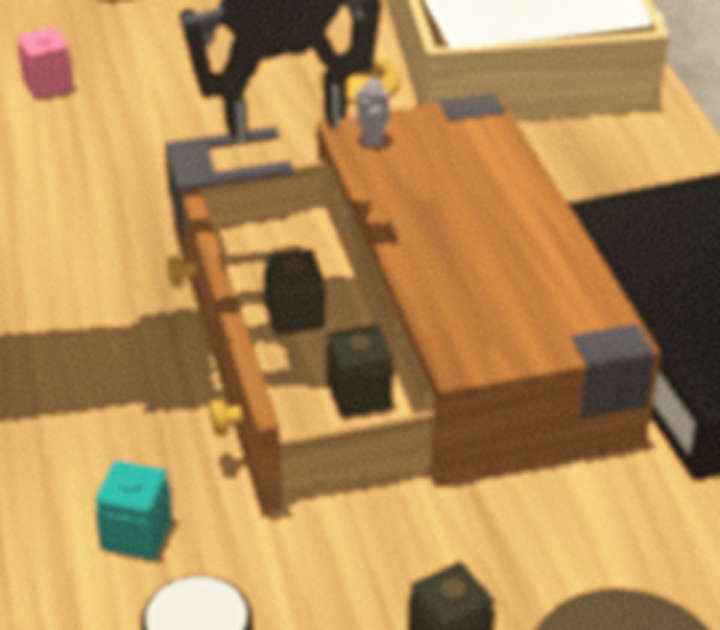

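Both pots stand in the drawer, in zoom at (295,290) and (360,370). Now for pot C.

Emit:
{"op": "apply_moves", "data": {"deltas": [[-0.054,0.005,0.004,-0.049,0.4],[-0.054,0.002,0.004,-0.049,0.4],[-0.054,-0.001,0.004,-0.049,0.4],[-0.054,-0.003,0.004,-0.049,0.4],[-0.054,-0.006,0.004,-0.049,0.4],[-0.053,-0.008,0.004,-0.049,0.4],[0,0,0,0,0.4],[0,0,0,0,0.4]]}}

```text
t: 19.9
tool_pos: [0.5764, -0.3014, 0.1544]
tool_rot: [1.821, 2.552, 0.033]
contact_force: [0.0, 0.6, 0.1]
opening: 0.0598
```

```bash
python3 - <<'E'
from h import *
state()
plan(.5727,-.2937,.03,18.5)
q=shot("top","t10"); W=cloud(q)
for y in(-.09,.03):
    P,m=blob(W,.058,.075,(.54,y),.045); print("placed",len(P),rect(P))
E
```

```text
t 19.9 pos [ 0.5764 -0.3014  0.1544] open 0.0598 F [0.  0.6 0.1] T [-0.   -0.02 -0.04] 
 x [-0.326  0.945  0.007] y [0.945 0.325 0.021] z [ 0.017  0.014 -1.   ] q [-0.605  0.162  1.626  0.021  1.347 -0.941]
yaw 19.0 dyaw -0.5 q6 -54 d [-0.0037  0.0077 -0.1244] N 3
[0.0028, -0.0003, 0.0415, np.float64(0.003)]
[0.0028, -0.0003, 0.0415, np.float64(0.003)]
[0.0028, -0.0003, 0.0415, np.float64(0.003)]
placed 183 (array([ 0.5655, -0.0713]), array([39., 36.]), 89.9)
placed 239 (array([0.5385, 0.0291]), array([38.7, 39.2]), 90.0)
```

Emit:
{"op": "apply_moves", "data": {"deltas": [[0.004,0,0.02,0.005,0.4],[0.003,0,0.03,0,0.4],[0,0,0.03,0,0.4],[0,0,0.03,0,0.4],[0,0,0.012,0,0.4],[0,0,0,0,-1],[0,0,0,0,-1],[0,0,0,0,-1]]}}

```text
t: 20.95
tool_pos: [0.5756, -0.2835, 0.0263]
tool_rot: [1.817, 2.557, 0.033]
contact_force: [-0.2, -0.1, -1.6]
opening: 0.041
```

```bash
python3 - <<'E'
from h import *
state()
for n in("top","side"):
    q=shot(n,n+"11"); W=cloud(q)
    for x,y in((.565,-.07),(.5385,.03)):
        P,m=blob(W,.058,.075,(x,y),.045); print(n,"placed",len(P),rect(P))
zoom(q,"z11",240,150,240,210,3)
E
```

```text
t 20.95 pos [ 0.5756 -0.2835  0.0263] open 0.041 F [-0.2 -0.1 -1.6] T [-0.    0.01 -0.03] 
 x [-0.329  0.944  0.009] y [0.944 0.329 0.02 ] z [ 0.016  0.015 -1.   ] q [-0.583  0.287  1.714  0.023  1.136 -0.927]
top placed 249 (array([ 0.575 , -0.0679]), array([56.1, 51.7]), 0.5)
top placed 237 (array([0.539 , 0.0291]), array([38.6, 38.7]), 0.2)
side placed 73 (array([ 0.5519, -0.0752]), array([17.9, 42.5]), 31.8)
side placed 0 (array([0., 0.]), array([0., 0.]), 0.0)
```

View pics/z11.png

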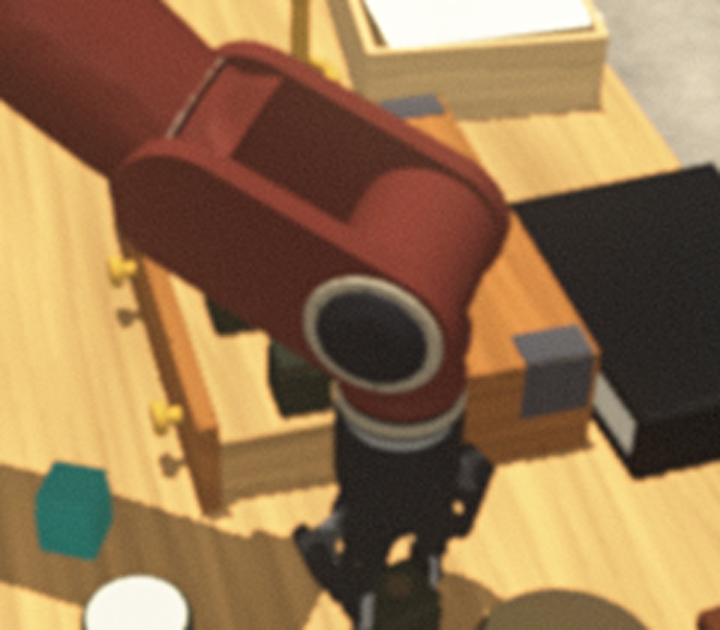

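Emit:
{"op": "apply_moves", "data": {"deltas": [[0,0,-0.03,0,-1],[0,0,-0.05,0,-1],[0,0,-0.05,0,-1],[0,0,-0.025,0,-1],[0,0,0,0,-1],[0,0,0,0,-1],[0,0,0,0,-1],[0,0,0,0,-1]]}}

```text
t: 22.05
tool_pos: [0.5711, -0.2854, 0.1821]
tool_rot: [-1.821, -2.559, -0.033]
contact_force: [0.1, -0.2, -1.8]
opening: 0.0414
```

```bash
python3 - <<'E'
from h import *
state()
q=shot("top","t12"); W=cloud(q)
for x,y in((.565,-.07),(.5385,.03)):
    P,m=blob(W,.059,.075,(x,y),.045); P=P[P[:,0]<.59]; print("placed",len(P),rect(P),np.round(P[:,:2].min(0),3),np.round(P[:,:2].max(0),3))
zoom(q,"z12",230,135,160,140,5)
plan(.542,-.01,.16,1.5)
plan(.541,.09,.16,1.5)
E
```

```text
t 22.05 pos [ 0.5711 -0.2854  0.1821] open 0.0414 F [ 0.1 -0.2 -1.8] T [-0.01  0.07 -0.03] 
 x [-0.327  0.945  0.013] y [0.945 0.327 0.017] z [ 0.012  0.018 -1.   ] q [-0.589  0.116  1.629  0.021  1.397 -0.926]
placed 229 (array([ 0.5678, -0.0705]), array([40.5, 40.2]), 4.6) [ 0.546 -0.091] [ 0.587 -0.049]
placed 236 (array([0.5388, 0.0291]), array([38.7, 39. ]), 89.8) [0.519 0.01 ] [0.558 0.048]
yaw 19.1 dyaw -17.6 q6 -53 d [-0.029   0.2753 -0.0219] N 6
[0.0449, 0.0105, 0.0037, np.float64(0.051)]
[0.0454, 0.0081, 0.0037, np.float64(0.051)]
[0.0458, 0.0058, 0.0037, np.float64(0.051)]
[0.046, 0.0035, 0.0037, np.float64(0.051)]
[0.0461, 0.0011, 0.0037, np.float64(0.051)]
[0.0461, -0.0013, 0.0037, np.float64(0.051)]
yaw 19.1 dyaw -17.6 q6 -53 d [-0.03    0.3753 -0.0219] N 7
[0.0521, 0.0135, 0.0031, np.float64(0.044)]
[0.0526, 0.0112, 0.0031, np.float64(0.044)]
[0.053, 0.0089, 0.0031, np.float64(0.044)]
[0.0534, 0.0065, 0.0031, np.float64(0.044)]
[0.0536, 0.0042, 0.0031, np.float64(0.044)]
[0.0538, 0.0018, 0.0031, np.float64(0.044)]
[0.0538, -0.0005, 0.0031, np.float64(0.044)]
```

View pics/z12.png

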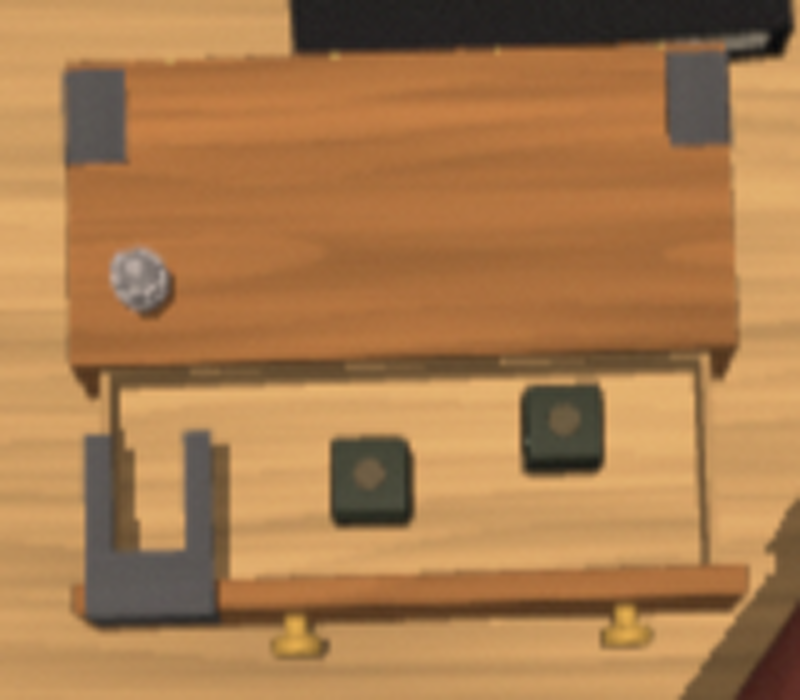

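The zoom shows two pots at (370,480) and (562,430), with a gap of about 58 mm between them. The third pot goes in the gap.

Emit:
{"op": "apply_moves", "data": {"deltas": [[0.045,0.01,0.001,0.051,-1],[0.045,0.008,0.001,0.051,-1],[0.046,0.006,0.001,0.051,-1],[0.046,0.003,0.001,0.051,-1],[0.046,0.001,0.001,0.051,-1],[0.046,-0.001,0.001,0.051,-1],[0,0,0,0,-1],[0,0,0,0,-1]]}}

```text
t: 23.1
tool_pos: [0.5394, -0.0026, 0.1748]
tool_rot: [-2.196, -2.231, -0.027]
contact_force: [0.2, 0.5, -1.8]
opening: 0.0413
```

Emit:
{"op": "apply_moves", "data": {"deltas": [[0,0,0,0,-1],[0,0,0,0,-1],[0,0,0,0,-1],[0,0,0,0,-1],[0,0,0,0,-1],[0,0,0,0,-1],[0,0,0,0,-1],[0,0,0,0,-1]]}}

```text
t: 24.1
tool_pos: [0.5398, -0.0057, 0.1744]
tool_rot: [-2.201, -2.226, -0.026]
contact_force: [0.1, 0.3, -0.8]
opening: 0.0413
```

```bash
python3 - <<'E'
from h import *
state()
plan(.541,-.011,.09,1.5)
E
```

```text
t 24.1 pos [ 0.5398 -0.0057  0.1744] open 0.0413 F [ 0.1  0.3 -0.8] T [-0.01 -0.03 -0.06] 
 x [-0.011  1.     0.02 ] y [1.    0.011 0.004] z [ 0.004  0.02  -1.   ] q [-0.159 -0.112  1.87   0.021  1.383 -0.174]
yaw 0.7 dyaw 0.8 q6 -10 d [ 0.0012 -0.0053 -0.0844] N 2
[-0.0026, 0.0006, 0.0422, np.float64(-0.007)]
[-0.0026, 0.0005, 0.0422, np.float64(-0.007)]
```

Emit:
{"op": "apply_moves", "data": {"deltas": [[-0.004,0.001,0.015,-0.012,-1],[-0.003,0,0.02,0,-1],[0,0,0.02,0,-1],[0,0,0.015,0,-1],[0,0,0,0,-1],[0,0,0,0,-1],[0,0,0,0,-1],[0,0,0,0,-1]]}}

```text
t: 25.1
tool_pos: [0.5416, -0.0122, 0.1004]
tool_rot: [-2.185, -2.242, -0.027]
contact_force: [-0.3, -0.6, -1.8]
opening: 0.0413
```

```bash
python3 - <<'E'
from h import *
state();state()
plan(.541,-.011,.04,1.5)
p=shot("side","s13"); W=cloud(p)
zoom(p,"z13",240,150,200,160,4)
# visible -y face of the held pot and z=.04.. above drawer
m=(W[...,2]>.078)&(W[...,2]<.12)&(abs(W[...,0]-.541)<.018)&(abs(W[...,1]+.02)<.04)
P=W[m]; print(len(P),np.round(np.percentile(P[:,1],[2,10,50,90]),4))
E
```

```text
t 25.1 pos [ 0.5416 -0.0122  0.1004] open 0.0413 F [-0.3 -0.6 -1.8] T [-0.02 -0.   -0.06] 
 x [-0.026  0.999  0.019] y [1.    0.026 0.005] z [ 0.004  0.019 -1.   ] q [-0.17  -0.029  1.923  0.021  1.247 -0.203]
t 25.1 pos [ 0.5416 -0.0122  0.1004] open 0.0413 F [-0.3 -0.6 -1.8] T [-0.02 -0.   -0.06] 
 x [-0.026  0.999  0.019] y [1.    0.026 0.005] z [ 0.004  0.019 -1.   ] q [-0.17  -0.029  1.923  0.021  1.247 -0.203]
yaw 1.5 dyaw 0.0 q6 -12 d [-0.0006  0.0012 -0.0604] N 2
[0.0006, -0.0003, 0.0302, np.float64(-0.0)]
[0.0006, -0.0003, 0.0302, np.float64(-0.0)]
258 [-0.0456 -0.0442 -0.0418 -0.0387]
```

View pics/z13.png

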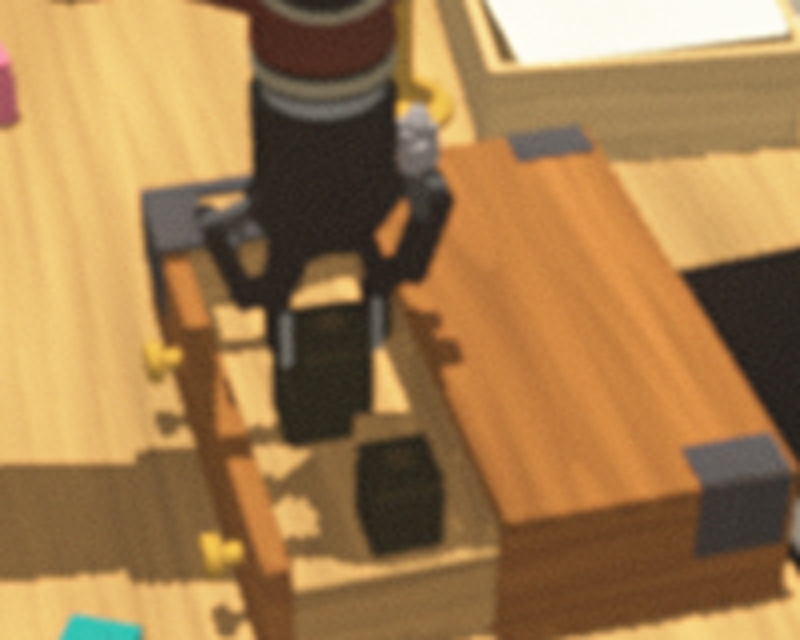

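Emit:
{"op": "apply_moves", "data": {"deltas": [[0,0,0.015,0,-1],[0,0,0.015,0,-1],[0,0,0.015,0,-1],[0,0,0.01,0,-1],[0,0,0.004,0,-1],[0,0,0,0,-1],[0,0,0,0,-1],[0,0,0,0,-1]]}}

```text
t: 26.15
tool_pos: [0.5435, -0.0108, 0.0389]
tool_rot: [-2.186, -2.244, -0.03]
contact_force: [0.2, 0.6, -1.0]
opening: 0.0411
```

```bash
python3 - <<'E'
from h import *
state()
p=shot("side","s14")
zoom(p,"z14",240,150,200,160,4)
E
```

```text
t 26.15 pos [ 0.5435 -0.0108  0.0389] open 0.0411 F [ 0.2  0.6 -1. ] T [-0.06 -0.01  0.02] 
 x [-0.026  0.999  0.02 ] y [1.    0.026 0.008] z [ 0.007  0.02  -1.   ] q [-0.168  0.058  1.95   0.023  1.129 -0.203]
```

View pics/z14.png

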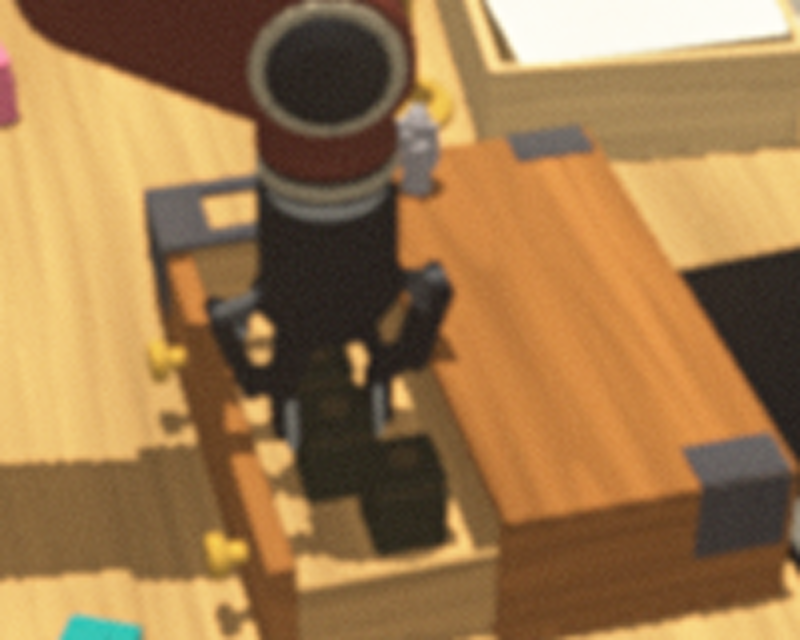

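The third pot is on the drawer floor in the gap. I'll release it and rise.

Emit:
{"op": "apply_moves", "data": {"deltas": [[0,0,0,0,0.15],[0,0,0,0,0.15],[0,0,0,0,0.15],[0,0,0,0,0.15],[0,0,-0.01,0,0.15],[0,0,-0.03,0,0.15],[0,0,-0.05,0,0.15],[0,0,-0.05,0,-1]]}}

```text
t: 27.2
tool_pos: [0.5388, -0.0133, 0.1792]
tool_rot: [-2.18, -2.237, -0.018]
contact_force: [0.9, -0.5, 0.3]
opening: 0.0322
```

Emit:
{"op": "apply_moves", "data": {"deltas": [[0,-0.03,0,-0.17,-1],[0.005,-0.03,0,-0.17,-1],[0.01,-0.03,0,-0.17,-1],[0.01,-0.02,0,-0.17,-1],[0,0,0,-0.17,-1],[0,0,0,-0.17,-1],[0,0,0,-0.17,-1],[0,0,0,-0.17,-1]]}}

```text
t: 28.2
tool_pos: [0.4286, -0.0206, 0.1955]
tool_rot: [0.217, 3.11, 0.026]
contact_force: [-0.1, -0.6, 0.3]
opening: -0.0003
```

```bash
python3 - <<'E'
from h import *
state()
p=shot("top","t15"); W=cloud(p)
zoom(p,"z15",230,135,160,140,5)
plan(.42,0,.13,91.5)
P,m=blob(W,.075,.10,(.495,-.41),.08); print(" bar",len(P),P.mean(0),rect(P) if len(P)>3 else 0)
E
```

```text
t 28.2 pos [ 0.4286 -0.0206  0.1955] open -0.0003 F [-0.1 -0.6  0.3] T [ 0.04  0.02 -0.01] 
 x [-0.99   0.139 -0.023] y [0.139 0.99  0.018] z [ 0.025  0.015 -1.   ] q [-0.235 -0.445  2.103  0.02   1.463 -1.668]
yaw 82.2 dyaw 9.3 q6 -96 d [-0.0087  0.0206 -0.0656] N 2
[0.0057, 0.0096, 0.0328, np.float64(-0.081)]
[0.0049, 0.0101, 0.0328, np.float64(-0.081)]
 bar 80 [ 0.49281911 -0.41685529  0.08600131] (array([ 0.4934, -0.4175]), array([15.1, 31.7]), 41.4)
```

View pics/t15.png

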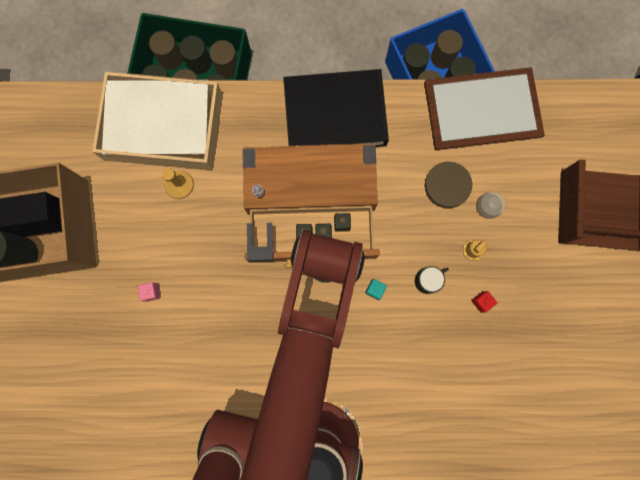

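All three pots stand in the drawer at (303,232), (323,231) and (342,221). Next I'll come down in front of the drawer panel with the fingers shut.

Emit:
{"op": "apply_moves", "data": {"deltas": [[0.015,0.01,0.03,-0.08,-1],[0.005,0.01,0.03,-0.08,-1],[0,0,0.03,0,-1],[0,0,0.03,0,-1],[0,0,0.02,0,-1],[0,0,0.01,0,-1],[0,0,0,0,-1],[0,0,0,0,-1]]}}

```text
t: 29.25
tool_pos: [0.4203, 0.0034, 0.0497]
tool_rot: [-0.02, 3.1, 0.017]
contact_force: [0.5, 0.4, 0.2]
opening: -0.0001
```

```bash
python3 - <<'E'
from h import *
state()
p=shot("side","s16"); zoom(p,"z16",200,150,240,200,3)
plan(.45,0,.04,91.5)
E
```

```text
t 29.25 pos [0.4203 0.0034 0.0497] open -0.0001 F [0.5 0.4 0.2] T [-0.05  0.01  0.01] 
 x [-0.999 -0.013 -0.042] y [-0.013  1.     0.011] z [ 0.042  0.012 -0.999] q [-0.182 -0.307  2.258  0.021  1.151 -1.774]
yaw 90.8 dyaw 0.7 q6 -102 d [ 0.0296 -0.0033 -0.0098] N 1
[-0.0296, -0.0037, 0.0098, np.float64(-0.013)]
```

View pics/z16.png

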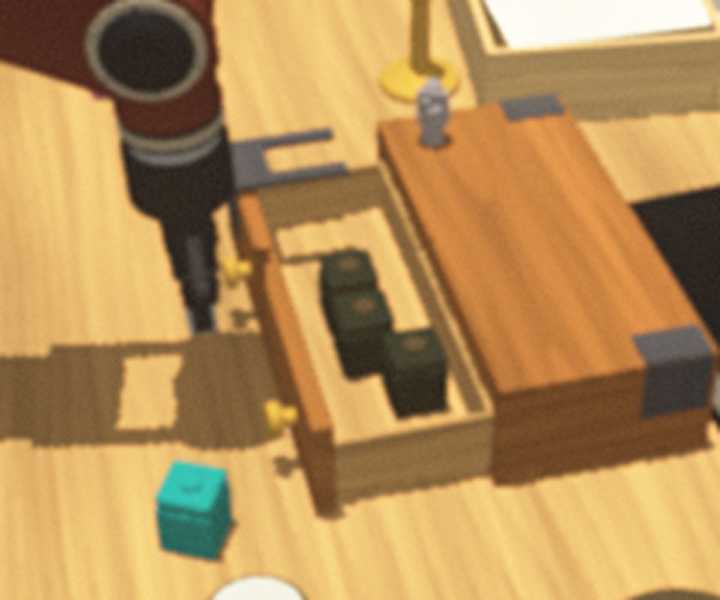

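The pots stand side by side and the closed fingers are in front of the panel. Now I'll push.

Emit:
{"op": "apply_moves", "data": {"deltas": [[-0.015,0,0.001,0,-1],[-0.014,0,0.001,0,-1],[-0.012,0,0.001,0,-1],[-0.012,0,0.001,0,-1],[-0.012,0,0.001,0,-1],[-0.012,0,0.001,0,-1],[-0.012,0,0.001,0,-1],[-0.012,0,0.001,0,-1]]}}

```text
t: 30.3
tool_pos: [0.5275, 0.0046, 0.0493]
tool_rot: [-0.019, 3.096, 0.017]
contact_force: [-2.2, 1.2, 1.1]
opening: -0.0001
```

```bash
python3 - <<'E'
from h import *
state()
p=shot("side","s17"); zoom(p,"z17",200,150,240,200,3)
E
```

```text
t 30.3 pos [0.5275 0.0046 0.0493] open -0.0001 F [-2.2  1.2  1.1] T [0.1  0.28 0.01] 
 x [-0.999 -0.012 -0.045] y [-0.012  1.     0.01 ] z [ 0.045  0.011 -0.999] q [-0.142 -0.02   2.01   0.019  1.108 -1.733]
```

View pics/z17.png

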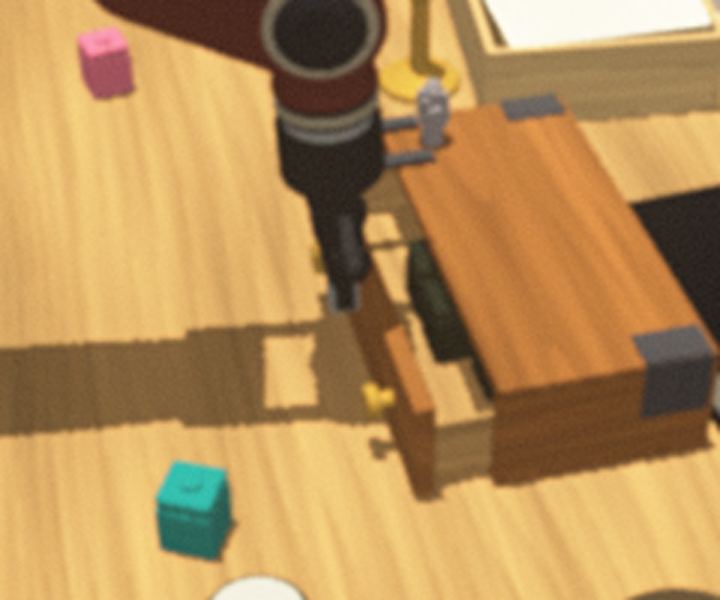

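Emit:
{"op": "apply_moves", "data": {"deltas": [[-0.01,0,0,0,-1],[-0.01,0,0,0,-1],[-0.008,0,0,0,-1],[-0.006,0,0,0,-1],[-0.005,0,0,0,-1],[-0.005,0,0,0,-1],[-0.005,0,0,0,-1],[0,0,0,0,-1]]}}

```text
t: 31.35
tool_pos: [0.5706, 0.0055, 0.0491]
tool_rot: [-0.022, 3.126, 0.018]
contact_force: [-2.1, 0.9, 2.4]
opening: 0.0
```

```bash
python3 - <<'E'
from h import *
state()
p=shot("side","s18"); zoom(p,"z18",200,150,240,200,3)
E
```

```text
t 31.35 pos [0.5706 0.0055 0.0491] open 0.0 F [-2.1  0.9  2.4] T [0.04 0.31 0.02] 
 x [-1.    -0.014 -0.015] y [-0.014  1.     0.011] z [ 0.015  0.011 -1.   ] q [-0.127  0.099  1.887  0.015  1.142 -1.718]
```

View pics/z18.png

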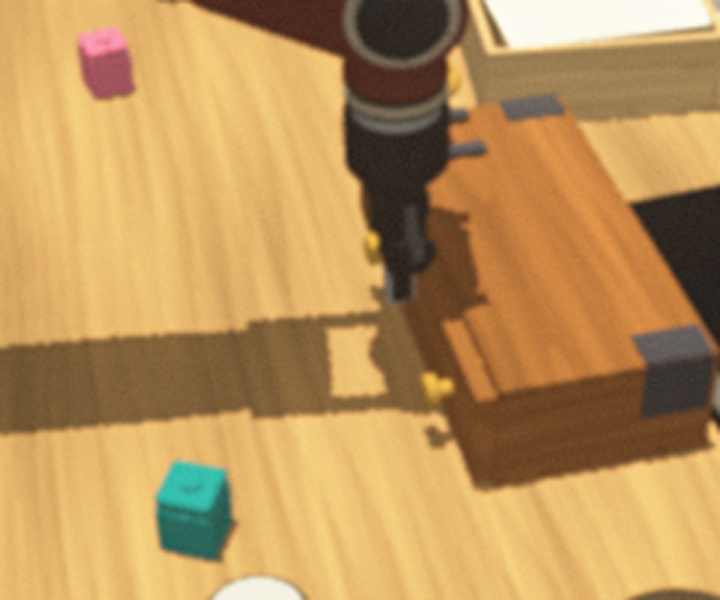

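Emit:
{"op": "apply_moves", "data": {"deltas": [[-0.006,0,0,0,-1],[-0.008,0,0,0,-1],[-0.008,0,0,0,-1],[-0.008,0,0,0,-1],[0.0,0,0,0,-1],[0.04,0,0,0,-1],[0.05,0,0,0,-1],[0.0,0,-0.05,0,-1]]}}

```text
t: 32.4
tool_pos: [0.4737, 0.0039, 0.0995]
tool_rot: [0.029, -3.046, -0.018]
contact_force: [0.7, -0.6, -0.1]
opening: 0.0003
```

```bash
python3 - <<'E'
from h import *
state()
for n in("top","side"):
    p=shot(n,n[0]+"19");W=cloud(p)
    if n=="top":
        P,m=blob(W,.094,.103,(.62,.137),.05); P=P[P[:,2]<.103]; print("tongue",rect(P),P[:,:2].min(0),P[:,:2].max(0))
        zoom(p,"z19t",230,135,160,140,5)
    else: zoom(p,"z19",200,150,240,200,3)
    print(n,[ (round(d["confidence"],2),np.round(w_at_z(p,d["uv"],.098),4)) for d in ctrl.spot_point(p,"tongue")[:2]])
E
```

```text
t 32.4 pos [0.4737 0.0039 0.0995] open 0.0003 F [ 0.7 -0.6 -0.1] T [-0.06 -0.12  0.  ] 
 x [-0.995 -0.019  0.096] y [-0.018  1.     0.012] z [-0.096  0.011 -0.995] q [-0.147 -0.126  2.018 -0.004  1.346 -1.736]
tongue (array([0.6205, 0.1347]), array([95.6, 88.8]), 0.7) [0.57260584 0.09014928] [0.66838905 0.1791756 ]
top [(0.8, array([0.6386, 0.1445, 0.098 ]))]
side [(0.72, array([0.6333, 0.1316, 0.098 ]))]
```

View pics/z19.png

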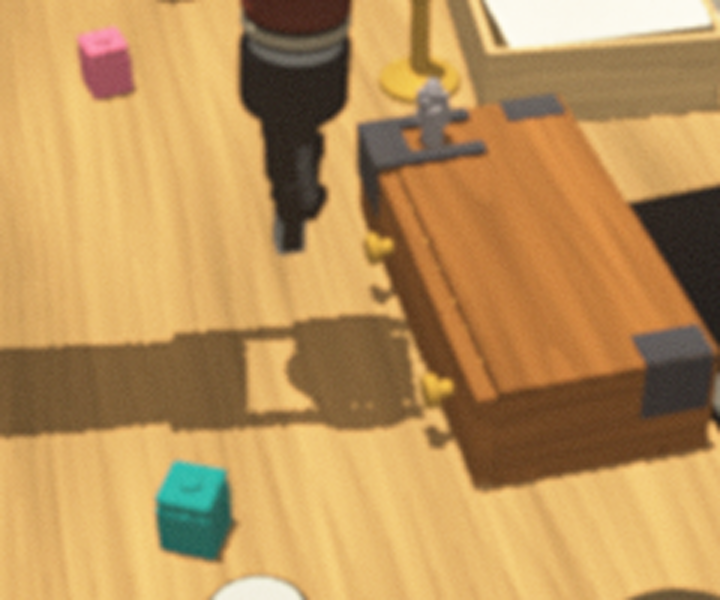

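View pics/z19t.png

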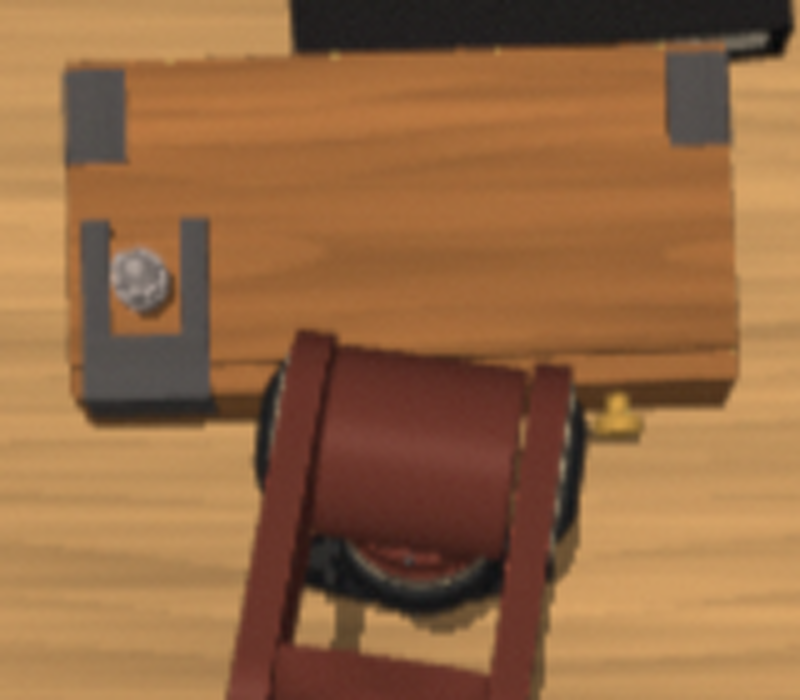

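The drawer looks fully home: the panel is flush and the tongue surrounds the stud, in zoom (140,280). Pressing has tilted the tool by about 5.5°. I'll level it by pressing the open fingertips gently on the bare table, with the jaws along x.

Emit:
{"op": "apply_moves", "data": {"deltas": [[0.02,0,-0.02,0.18,1],[0.02,-0.005,-0.01,0.18,1],[0,-0.01,0,0.18,1],[0,-0.01,0,0.18,1],[0,0,0,0.18,1],[0,0,0,0.18,1],[0,0,0,0.18,1],[0,0,0,0.18,1]]}}

```text
t: 33.6
tool_pos: [0.4435, -0.0195, 0.1418]
tool_rot: [-2.069, -2.291, 0.062]
contact_force: [0.2, -0.3, -0.5]
opening: 0.0855
```

```bash
python3 - <<'E'
from h import *
state()
plan(.43,.02,.01,1.5)
E
```

```text
t 33.6 pos [ 0.4435 -0.0195  0.1418] open 0.0855 F [ 0.2 -0.3 -0.5] T [-0.   -0.05 -0.  ] 
 x [-0.101  0.995  0.013] y [ 0.993  0.102 -0.066] z [-0.067  0.007 -0.998] q [-0.207 -0.278  2.071 -0.007  1.416 -0.308]
yaw 5.9 dyaw -4.4 q6 -18 d [-0.0135  0.0395 -0.1318] N 3
[0.0136, -0.0031, 0.0439, np.float64(0.025)]
[0.0135, -0.0035, 0.0439, np.float64(0.025)]
[0.0134, -0.0038, 0.0439, np.float64(0.025)]
```

Emit:
{"op": "apply_moves", "data": {"deltas": [[0.01,-0.005,0.04,0.04,1],[0.01,0,0.04,0.04,1],[0,0,0.03,0,1],[0,0,0.01,0,1],[0,0,0.008,0,1],[0,0,0.006,0,1],[0,0,0.004,0,1],[0,0,0.004,0,1]]}}

```text
t: 34.6
tool_pos: [0.4345, -0.0, -0.0014]
tool_rot: [-2.172, -2.209, 0.055]
contact_force: [-0.1, -0.2, 0.1]
opening: 0.0855
```

```bash
python3 - <<'E'
from h import *
state()
E
```

```text
t 34.6 pos [ 0.4345 -0.     -0.0014] open 0.0855 F [-0.1 -0.2  0.1] T [ 0.1  -0.04  0.04] 
 x [-0.017  1.     0.006] y [ 0.998  0.017 -0.056] z [-0.056  0.005 -0.998] q [-0.169 -0.091  2.179 -0.005  1.109 -0.183]
```

Emit:
{"op": "apply_moves", "data": {"deltas": [[0,0,0.005,0,1],[0,0,0.004,0,1],[0,0,0.004,0,1],[0,0,0.004,0,1],[0,0,0.004,0,1],[0,0,0.004,0,1],[0,0,0.004,0,1],[0,0,0,0,1]]}}

```text
t: 35.6
tool_pos: [0.4358, -0.0005, -0.0086]
tool_rot: [-2.158, -2.205, 0.074]
contact_force: [-0.1, 0.2, -0.3]
opening: 0.0853
```

```bash
python3 - <<'E'
from h import *
state()
E
```

```text
t 35.6 pos [ 0.4358 -0.0005 -0.0086] open 0.0853 F [-0.1  0.2 -0.3] T [-0.05 -0.02 -0.05] 
 x [-0.021  1.     0.006] y [ 0.997  0.022 -0.073] z [-0.073  0.005 -0.997] q [-0.167 -0.06   2.166 -0.009  1.108 -0.185]
```

Emit:
{"op": "apply_moves", "data": {"deltas": [[0,0,-0.01,0,1],[0,0,-0.03,0,1],[0,0,-0.05,0,1],[0,0,-0.05,0,1],[0,0,-0.05,0,1],[0,0,-0.03,0,1],[0,0,0,0,1],[0,0,0,0,1]]}}

```text
t: 36.6
tool_pos: [0.4508, -0.0013, 0.2168]
tool_rot: [-2.157, -2.203, 0.076]
contact_force: [0.3, -0.4, -0.7]
opening: 0.0859
```

```bash
python3 - <<'E'
from h import *
state()
plan(.493,-.417,.2,45)
E
```

```text
t 36.6 pos [ 0.4508 -0.0013  0.2168] open 0.0859 F [ 0.3 -0.4 -0.7] T [ 0.05 -0.08  0.01] 
 x [-0.021  1.     0.007] y [ 0.997  0.022 -0.075] z [-0.075  0.005 -0.997] q [-0.164 -0.318  1.975 -0.007  1.561 -0.185]
yaw 1.2 dyaw 43.8 q6 -11 d [ 0.0422 -0.4157 -0.0168] N 8
[-0.0521, 0.0041, 0.0021, np.float64(-0.095)]
[-0.0522, -0.0008, 0.0021, np.float64(-0.095)]
[-0.0519, -0.0058, 0.0021, np.float64(-0.095)]
[-0.0511, -0.0107, 0.0021, np.float64(-0.095)]
[-0.0499, -0.0156, 0.0021, np.float64(-0.095)]
[-0.0482, -0.0202, 0.0021, np.float64(-0.095)]
[-0.046, -0.0247, 0.0021, np.float64(-0.095)]
[-0.0434, -0.029, 0.0021, np.float64(-0.095)]
```

Free motion hardly changes the tilt, but pushing +x against something fixed changed it by a negative amount. So I'll level by pushing −x, lightly, against the +x side of the fixed stud.

```bash
python3 - <<'E'
from h import *
plan(.69,.142,.22,91.5)
E
```

```text
yaw 1.2 dyaw -89.7 q6 -11 d [0.2392 0.1433 0.0032] N 9
[0.0153, 0.0269, -0.0004, np.float64(0.174)]
[0.0198, 0.0238, -0.0004, np.float64(0.174)]
[0.0236, 0.0201, -0.0004, np.float64(0.174)]
[0.0267, 0.0157, -0.0004, np.float64(0.174)]
[0.029, 0.0108, -0.0004, np.float64(0.174)]
[0.0305, 0.0056, -0.0004, np.float64(0.174)]
[0.031, 0.0003, -0.0004, np.float64(0.174)]
[0.0306, -0.0051, -0.0004, np.float64(0.174)]
[0.0292, -0.0103, -0.0004, np.float64(0.174)]
```

Emit:
{"op": "apply_moves", "data": {"deltas": [[0.015,0.027,0,-0.175,-1],[0.0105,0.029,0,-0.175,-1],[0.005,0.03,0,-0.175,-1],[0,0.031,0,-0.175,-1],[-0.005,0.03,0,-0.175,-1],[-0.011,0.029,0,-0.175,-1],[-0.016,0.027,0,-0.175,-1],[-0.02,0.024,0,-0.175,-1]]}}

```text
t: 37.6
tool_pos: [0.6552, 0.1331, 0.1781]
tool_rot: [-0.161, -3.031, 0.002]
contact_force: [-0.5, -0.6, 0.3]
opening: -0.0004
```

```bash
python3 - <<'E'
from h import *
state()
plan(.69,.142,.2,91.5)
E
```

```text
t 37.6 pos [0.6552 0.1331 0.1781] open -0.0004 F [-0.5 -0.6  0.3] T [ 0.05 -0.06 -0.03] 
 x [-0.989  0.105  0.106] y [ 0.105  0.994 -0.007] z [-0.106  0.005 -0.994] q [ 0.084  0.255  1.481  0.013  1.511 -1.383]
yaw 84.0 dyaw 7.5 q6 -79 d [0.0348 0.0089 0.0219] N 1
[-0.0336, 0.0125, -0.0219, np.float64(-0.132)]
```

Emit:
{"op": "apply_moves", "data": {"deltas": [[-0.033,0.012,-0.01,-0.13,-1],[0,0,0,0,-1],[0,0,0,0,-1],[0,0,0,0,-1],[0,0,0.02,0,-1],[0,0,0.02,0,-1],[0,0,0,0,-1],[0,0,0,0,-1]]}}

```text
t: 38.6
tool_pos: [0.6788, 0.1416, 0.13]
tool_rot: [0.04, -3.016, -0.007]
contact_force: [0.2, 0.1, -0.0]
opening: 0.0002
```

```bash
python3 - <<'E'
from h import *
state()
plan(.685,.142,.118,91.5)
p=shot("side","s20"); zoom(p,"z20",260,80,200,160,4)
E
```

```text
t 38.6 pos [0.6788 0.1416 0.13  ] open 0.0002 F [ 0.2  0.1 -0. ] T [ 0.03 -0.08  0.02] 
 x [-0.992 -0.027  0.125] y [-0.026  1.     0.006] z [-0.125  0.003 -0.992] q [ 0.093  0.361  1.435  0.014  1.469 -1.507]
yaw 91.5 dyaw -0.0 q6 -86 d [ 0.0062  0.0004 -0.012 ] N 1
[-0.0062, 0.0003, 0.012, np.float64(0.0)]
```

View pics/z20.png

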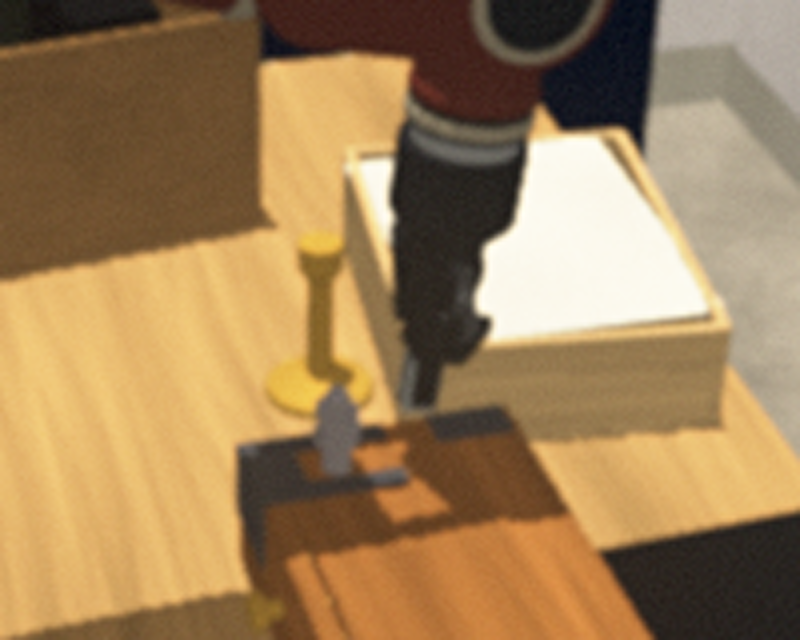

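The tip is behind the stud, which is in zoom at (338,430). I'll lower slightly and push −x on it in small steps.

Emit:
{"op": "apply_moves", "data": {"deltas": [[0.004,0,0.01,0,-1],[0.006,0,0.004,0,-1],[0.006,0,0.002,0,-1],[0.006,0,0.001,0,-1],[0.006,0,0,0,-1],[0.006,0,0,0,-1],[0.006,0,0,0,-1],[0.006,0,0,0,-1]]}}

```text
t: 39.65
tool_pos: [0.6547, 0.141, 0.1175]
tool_rot: [0.036, -3.095, -0.015]
contact_force: [22.7, 2.1, -15.5]
opening: -0.0004
```

```bash
python3 - <<'E'
from h import *
state()
E
```

```text
t 39.65 pos [0.6547 0.141  0.1175] open -0.0004 F [ 22.7   2.1 -15.5] T [ 0.35 -4.12 -0.12] 
 x [-0.999 -0.023  0.046] y [-0.023  1.     0.01 ] z [-0.046  0.009 -0.999] q [ 0.095  0.271  1.565  0.014  1.351 -1.502]
```

Emit:
{"op": "apply_moves", "data": {"deltas": [[0.006,0,0,0,-1],[0.006,0,0,0,-1],[0,0,0,0,-1],[0,0,0,0,-1],[0,0,0,0,-1],[0,0,0,0,-1],[0,0,0,0,-1],[0,0,0,0,-1]]}}

```text
t: 40.65
tool_pos: [0.6559, 0.1408, 0.1188]
tool_rot: [0.032, -3.138, -0.02]
contact_force: [0.2, -1.0, -1.0]
opening: 0.0001
```

```bash
python3 - <<'E'
from h import *
state()
E
```

```text
t 40.65 pos [0.6559 0.1408 0.1188] open 0.0001 F [ 0.2 -1.  -1. ] T [-0.03 -0.22 -0.03] 
 x [-1.    -0.021  0.003] y [-0.021  1.     0.013] z [-0.004  0.013 -1.   ] q [ 0.095  0.246  1.592  0.014  1.306 -1.5  ]
```

The tool is level again, with under 1° of tilt. Now to the nut: up first, then across.

Emit:
{"op": "apply_moves", "data": {"deltas": [[-0.012,0,-0.005,0,-1],[0,0,-0.03,0,-1],[0,0,-0.035,0,-1],[0,0,-0.035,0,0],[0,0,0,0,0],[0,0,0,0,0],[0,0,0,0,0],[0,0,0,0,0]]}}

```text
t: 41.65
tool_pos: [0.6695, 0.1397, 0.2242]
tool_rot: [0.032, -3.13, -0.02]
contact_force: [-0.2, 0.1, -0.1]
opening: 0.0426
```

```bash
python3 - <<'E'
from h import *
state()
plan(.4935,-.4175,.21,45,n=14)
p=shot("top","t21"); zoom(p,"z21",230,135,160,140,5)
W=cloud(p)
P,m=blob(W,.075,.10,(.495,-.41),.08); print(" bar",len(P),P.mean(0),rect(P) if len(P)>3 else 0)
P,m=blob(W,.047,.065,(.495,-.41),.08); print(" hub",len(P),P.mean(0),rect(P) if len(P)>3 else 0)
E
```

```text
t 41.65 pos [0.6695 0.1397 0.2242] open 0.0426 F [-0.2  0.1 -0.1] T [ 0.   -0.04  0.01] 
 x [-1.    -0.021  0.011] y [-0.02   1.     0.013] z [-0.011  0.013 -1.   ] q [ 0.091  0.198  1.466  0.014  1.487 -1.501]
yaw 91.2 dyaw -46.2 q6 -86 d [-0.176  -0.5572 -0.0142] N 14
[0.0134, -0.0395, 0.001, np.float64(0.058)]
[0.0111, -0.0402, 0.001, np.float64(0.058)]
[0.0088, -0.0408, 0.001, np.float64(0.058)]
[0.0064, -0.0412, 0.001, np.float64(0.058)]
[0.004, -0.0415, 0.001, np.float64(0.058)]
[0.0016, -0.0417, 0.001, np.float64(0.058)]
[-0.0008, -0.0417, 0.001, np.float64(0.058)]
[-0.0032, -0.0416, 0.001, np.float64(0.058)]
[-0.0056, -0.0414, 0.001, np.float64(0.058)]
[-0.0079, -0.041, 0.001, np.float64(0.058)]
[-0.0103, -0.0404, 0.001, np.float64(0.058)]
[-0.0126, -0.0398, 0.001, np.float64(0.058)]
[-0.0149, -0.039, 0.001, np.float64(0.058)]
[-0.0171, -0.0381, 0.001, np.float64(0.058)]
 bar 78 [ 0.49322022 -0.4170047   0.08602216] (array([ 0.494 , -0.4182]), array([14.5, 31.4]), 42.4)
 hub 155 [ 0.49217166 -0.41432167  0.05681569] (array([ 0.4933, -0.4169]), array([42.6, 40.8]), 45.9)
```

View pics/t21.png

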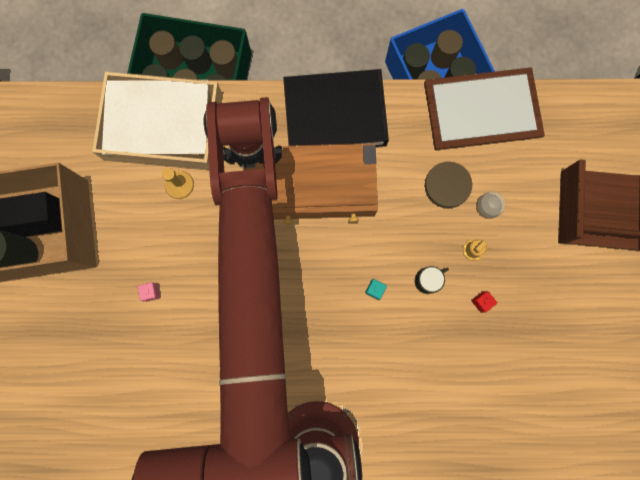

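Emit:
{"op": "apply_moves", "data": {"deltas": [[0.013,-0.04,0,0.058,0],[0.011,-0.04,0,0.058,0],[0.009,-0.041,0,0.058,0],[0.006,-0.041,0,0.058,0],[0.004,-0.041,0,0.058,0],[0.002,-0.042,0,0.058,0],[-0.001,-0.042,0,0.058,0],[-0.003,-0.042,0,0.058,0]]}}

```text
t: 42.7
tool_pos: [0.5617, -0.1845, 0.215]
tool_rot: [-0.7, -3.039, -0.015]
contact_force: [-0.6, 0.4, -1.0]
opening: 0.0428
```

```bash
python3 - <<'E'
from h import *
state()
plan(.4937,-.4178,.19,43.5,n=7)
E
```

```text
t 42.7 pos [ 0.5617 -0.1845  0.215 ] open 0.0428 F [-0.6  0.4 -1. ] T [0.01 0.01 0.01] 
 x [-0.899  0.437  0.024] y [0.438 0.899 0.004] z [-0.02   0.014 -1.   ] q [-4.450e-01 -1.000e-03  1.695e+00  4.000e-03  1.472e+00 -1.564e+00]
yaw 64.1 dyaw -20.6 q6 -90 d [-0.068  -0.2333 -0.025 ] N 7
[-0.0058, -0.0342, 0.0036, np.float64(0.051)]
[-0.0076, -0.0339, 0.0036, np.float64(0.051)]
[-0.0093, -0.0334, 0.0036, np.float64(0.051)]
[-0.011, -0.0329, 0.0036, np.float64(0.051)]
[-0.0127, -0.0323, 0.0036, np.float64(0.051)]
[-0.0143, -0.0316, 0.0036, np.float64(0.051)]
[-0.0159, -0.0309, 0.0036, np.float64(0.051)]
```

Emit:
{"op": "apply_moves", "data": {"deltas": [[-0.006,-0.034,0.003,0.051,0],[-0.008,-0.034,0.003,0.051,0],[-0.009,-0.033,0.003,0.051,0],[-0.011,-0.033,0.003,0.051,0],[-0.013,-0.032,0.003,0.051,0],[-0.014,-0.03,0.003,0.051,0],[-0.012,-0.022,0.003,0.04,0],[0,0,0,0,0]]}}

```text
t: 43.7
tool_pos: [0.491, -0.4141, 0.1858]
tool_rot: [-1.233, -2.855, -0.013]
contact_force: [0.8, 0.5, 1.0]
opening: 0.0426
```

Emit:
{"op": "apply_moves", "data": {"deltas": [[0,0,0,0,0],[0,0,0,0,0],[0,0,0,0,0],[0,0,0,0,0],[0,0,0,0,0],[0,0,0,0,0],[0,0,0,0,0],[0,0,0,0,0]]}}

```text
t: 44.7
tool_pos: [0.4926, -0.4112, 0.1863]
tool_rot: [-1.227, -2.859, -0.014]
contact_force: [-0.2, 0.3, -0.6]
opening: 0.0427
```

```bash
python3 - <<'E'
from h import *
state()
p=shot("side","s22"); W=cloud(p)
P,m=blob(W,.075,.095,(.495,-.415),.05); print(" bar",len(P),P.mean(0),rect(P) if len(P)>3 else 0)
zoom(p,"z22",260,320,200,160,4)
plan(.4937,-.4178,.10,43.5,n=4)
E
```

```text
t 44.7 pos [ 0.4926 -0.4112  0.1863] open 0.0427 F [-0.2  0.3 -0.6] T [-0.03  0.03 -0.  ] 
 x [-0.689  0.724  0.032] y [ 0.725  0.689 -0.004] z [-0.025  0.021 -0.999] q [-0.81   0.142  1.593 -0.004  1.438 -1.569]
 bar 196 [ 0.49351727 -0.4202949   0.08287765] (array([ 0.4942, -0.4185]), array([14.9, 31.8]), 44.8)
yaw 43.6 dyaw -0.1 q6 -90 d [ 0.0011 -0.0066 -0.0863] N 4
[-0.0014, -0.0009, 0.0216, np.float64(0.0)]
[-0.0014, -0.0009, 0.0216, np.float64(0.0)]
[-0.0014, -0.0009, 0.0216, np.float64(0.0)]
[-0.0014, -0.0009, 0.0216, np.float64(0.0)]
```

View pics/z22.png

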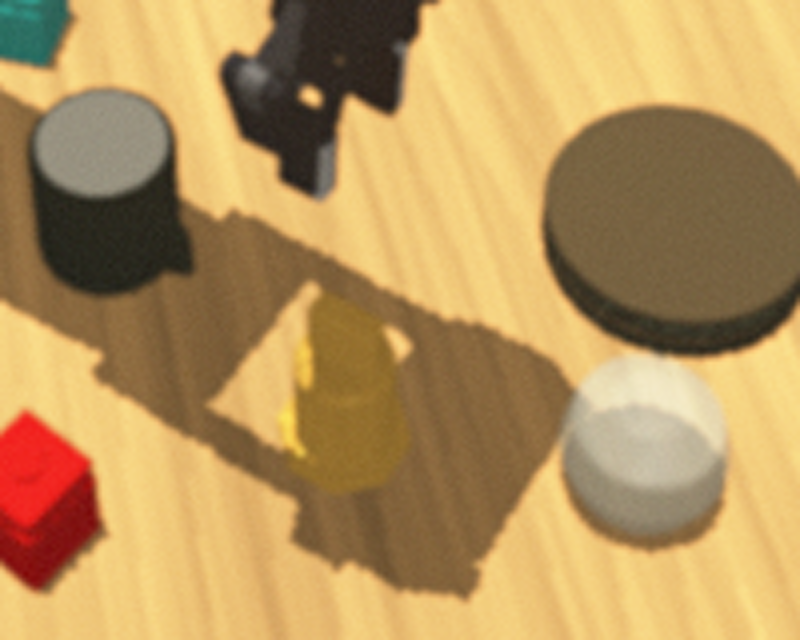

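Emit:
{"op": "apply_moves", "data": {"deltas": [[-0.005,-0.002,0.02,0,0],[-0.004,-0.001,0.02,0,0],[0,0,0.02,0,0],[0,0,0.02,0,0],[0,0,0.015,0,0],[0,0,0,0,0],[0,0,0,0,0],[0,0,0,0,0]]}}

```text
t: 45.75
tool_pos: [0.4933, -0.4174, 0.0821]
tool_rot: [-1.226, -2.855, -0.017]
contact_force: [-0.4, -0.8, -0.0]
opening: 0.0429
```

```bash
python3 - <<'E'
from h import *
state()
p=shot("side","s23"); zoom(p,"z23",260,320,200,160,4)
plan(.4937,-.4178,.062,43.5,n=2)
E
```

```text
t 45.75 pos [ 0.4933 -0.4174  0.0821] open 0.0429 F [-0.4 -0.8 -0. ] T [-0.02 -0.05 -0.  ] 
 x [-0.688  0.724  0.036] y [ 0.725  0.689 -0.004] z [-0.027  0.023 -0.999] q [-0.816  0.253  1.65  -0.004  1.274 -1.574]
yaw 43.5 dyaw -0.0 q6 -90 d [ 0.0002 -0.0002 -0.0204] N 2
[-0.0002, 0.0, 0.0102, np.float64(0.0)]
[-0.0002, 0.0, 0.0102, np.float64(0.0)]
```

View pics/z23.png

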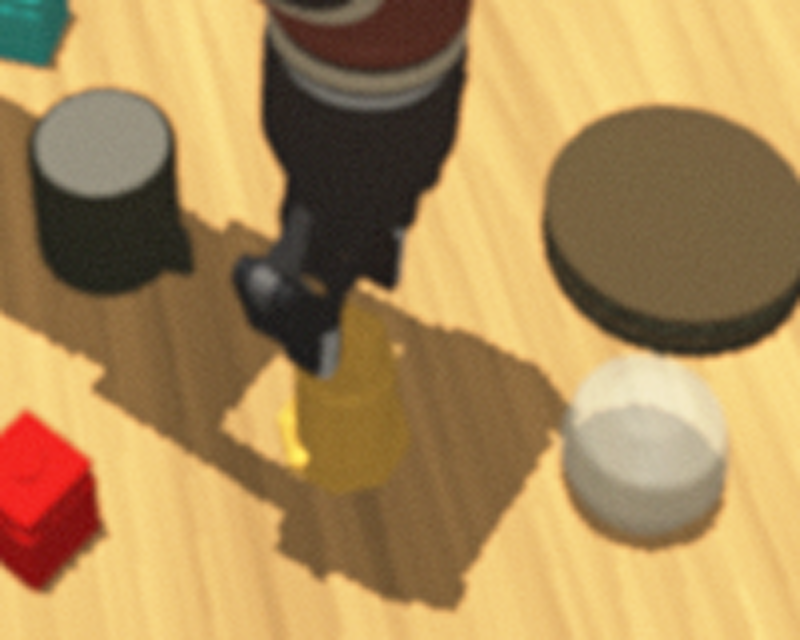

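Emit:
{"op": "apply_moves", "data": {"deltas": [[0,0,0.01,0,0],[0,0,0.009,0,0],[0,0,0,0,0],[0,0,0,0,-1],[0,0,0,0,-1],[0,0,0,0,-1],[0,0,0,0,-1],[0,0,0,0,-1]], "grip_force": 50}}

```text
t: 46.8
tool_pos: [0.4933, -0.4174, 0.0629]
tool_rot: [-1.226, -2.857, -0.015]
contact_force: [0.1, 0.3, -0.9]
opening: 0.0134
```

```bash
python3 - <<'E'
from h import *
state()
E
```

```text
t 46.8 pos [ 0.4933 -0.4174  0.0629] open 0.0134 F [ 0.1  0.3 -0.9] T [-0.01 -0.    0.01] 
 x [-0.688  0.725  0.034] y [ 0.725  0.689 -0.004] z [-0.026  0.022 -0.999] q [-0.816  0.274  1.66  -0.004  1.241 -1.574]
```

The nut is gripped, with the opening at 13.4 mm. I'll lift and carry it.

Emit:
{"op": "apply_moves", "data": {"deltas": [[0,0,-0.015,0,-1],[0,0,-0.03,0,-1],[0,0,-0.035,0,-1],[0,0,-0.035,0,-1],[0,0,-0.035,0,-1],[0,0,-0.03,0,-1],[0,0,-0.01,0,-1],[0,0,0,0,-1]], "grip_force": 70}}

```text
t: 47.8
tool_pos: [0.498, -0.4213, 0.2636]
tool_rot: [-1.227, -2.859, -0.014]
contact_force: [0.1, -0.1, -0.8]
opening: 0.0129
```

```bash
python3 - <<'E'
from h import *
state()
p=shot("side","s24"); zoom(p,"z24",240,200,220,200,3)
plan(.60,.10,.255,66,n=14)
E
```

```text
t 47.8 pos [ 0.498  -0.4213  0.2636] open 0.0129 F [ 0.1 -0.1 -0.8] T [-0.01 -0.04  0.01] 
 x [-0.688  0.725  0.032] y [ 0.725  0.689 -0.004] z [-0.025  0.02  -0.999] q [-0.814  0.12   1.488 -0.004  1.565 -1.574]
yaw 43.5 dyaw 22.5 q6 -90 d [ 0.1022  0.5211 -0.0079] N 14
[0.022, 0.0309, 0.0006, np.float64(-0.028)]
[0.0211, 0.0315, 0.0006, np.float64(-0.028)]
[0.0202, 0.0321, 0.0006, np.float64(-0.028)]
[0.0193, 0.0327, 0.0006, np.float64(-0.028)]
[0.0184, 0.0332, 0.0006, np.float64(-0.028)]
[0.0174, 0.0337, 0.0006, np.float64(-0.028)]
[0.0165, 0.0342, 0.0006, np.float64(-0.028)]
[0.0155, 0.0346, 0.0006, np.float64(-0.028)]
[0.0145, 0.035, 0.0006, np.float64(-0.028)]
[0.0135, 0.0354, 0.0006, np.float64(-0.028)]
[0.0126, 0.0358, 0.0006, np.float64(-0.028)]
[0.0115, 0.0361, 0.0006, np.float64(-0.028)]
[0.0105, 0.0364, 0.0006, np.float64(-0.028)]
[0.0095, 0.0367, 0.0006, np.float64(-0.028)]
```

View pics/z24.png

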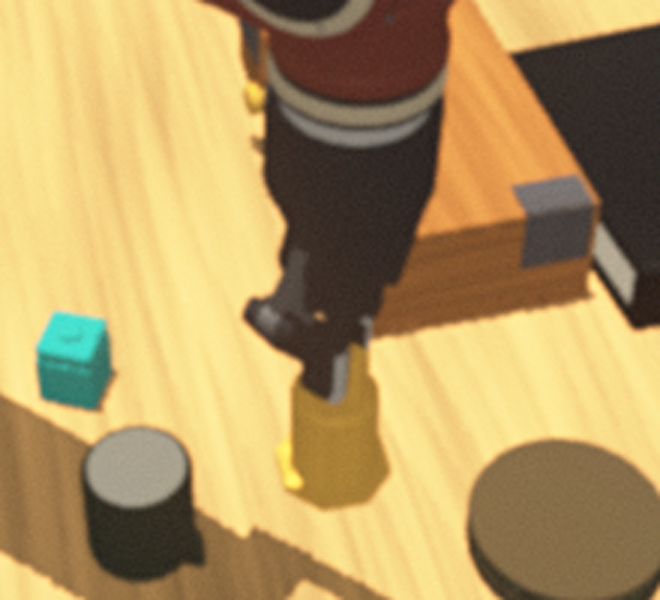

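The nut hangs upright in the gripper, in zoom at (338,440). Carrying it over.

Emit:
{"op": "apply_moves", "data": {"deltas": [[0.022,0.031,0,-0.028,-1],[0.021,0.031,0,-0.028,-1],[0.02,0.032,0,-0.028,-1],[0.019,0.033,0,-0.028,-1],[0.018,0.033,0,-0.028,-1],[0.017,0.034,0,-0.028,-1],[0.016,0.034,0,-0.028,-1],[0.015,0.035,0,-0.028,-1]]}}

```text
t: 48.85
tool_pos: [0.5521, -0.1145, 0.2503]
tool_rot: [-0.89, -2.953, -0.032]
contact_force: [0.6, 0.6, -0.7]
opening: 0.0128
```

```bash
python3 - <<'E'
from h import *
state()
plan(.60,.10,.25,66,n=7)
E
```

```text
t 48.85 pos [ 0.5521 -0.1145  0.2503] open 0.0128 F [ 0.6  0.6 -0.7] T [-0.   -0.06 -0.04] 
 x [-0.832  0.551  0.061] y [0.553 0.833 0.003] z [-0.049  0.036 -0.998] q [-0.345 -0.066  1.7    0.018  1.566 -1.331]
yaw 56.5 dyaw 9.5 q6 -76 d [ 0.0479  0.2145 -0.0003] N 7
[0.0112, 0.0293, 0.0, np.float64(-0.024)]
[0.0105, 0.0296, 0.0, np.float64(-0.024)]
[0.0098, 0.0298, 0.0, np.float64(-0.024)]
[0.0091, 0.0301, 0.0, np.float64(-0.024)]
[0.0084, 0.0303, 0.0, np.float64(-0.024)]
[0.0077, 0.0304, 0.0, np.float64(-0.024)]
[0.0069, 0.0306, 0.0, np.float64(-0.024)]
```

Emit:
{"op": "apply_moves", "data": {"deltas": [[0.005,0.015,-0.001,-0.014,-1],[0.005,0.015,-0.001,-0.014,-1],[0.005,0.015,-0.001,-0.014,-1],[0.005,0.015,-0.001,-0.014,-1],[0.005,0.015,-0.001,-0.014,-1],[0.005,0.015,-0.001,-0.014,-1],[0.004,0.015,-0.001,-0.014,-1],[0.004,0.015,-0.001,-0.014,-1]]}}

```text
t: 49.85
tool_pos: [0.5811, 0.0146, 0.258]
tool_rot: [-0.713, -2.996, -0.036]
contact_force: [-0.3, 0.3, -1.9]
opening: 0.0126
```

```bash
python3 - <<'E'
from h import *
state()
plan(.60,.10,.25,66,n=7)
E
```

```text
t 49.85 pos [0.5811 0.0146 0.258 ] open 0.0126 F [-0.3  0.3 -1.9] T [-0.05 -0.06  0.05] 
 x [-0.891  0.449  0.066] y [0.451 0.893 0.008] z [-0.055  0.037 -0.998] q [-0.118 -0.029  1.652  0.03   1.578 -1.222]
yaw 63.2 dyaw 2.8 q6 -70 d [ 0.0189  0.0854 -0.008 ] N 7
[0.0031, 0.0121, 0.0011, np.float64(-0.007)]
[0.003, 0.0121, 0.0011, np.float64(-0.007)]
[0.0029, 0.0121, 0.0011, np.float64(-0.007)]
[0.0028, 0.0122, 0.0011, np.float64(-0.007)]
[0.0027, 0.0122, 0.0011, np.float64(-0.007)]
[0.0027, 0.0122, 0.0011, np.float64(-0.007)]
[0.0026, 0.0122, 0.0011, np.float64(-0.007)]
```

Emit:
{"op": "apply_moves", "data": {"deltas": [[0.05,-0.025,0,0,-1],[0.05,-0.025,0,0,-1],[0.05,-0.025,0,0,-1],[0,0,0,0,-1],[-0.013,0.007,0,0,-1],[-0.013,0.007,0,0,-1],[-0.013,0.007,0,0,-1],[-0.013,0.007,0,0,-1]]}}

```text
t: 50.85
tool_pos: [0.4768, 0.0206, 0.2629]
tool_rot: [-0.704, -2.997, -0.036]
contact_force: [-0.7, 0.4, -1.8]
opening: 0.0123
```

```bash
python3 - <<'E'
from h import *
state()
plan(.60,.10,.25,66,n=7)
E
```

```text
t 50.85 pos [0.4768 0.0206 0.2629] open 0.0123 F [-0.7  0.4 -1.8] T [-0.03 -0.03  0.02] 
 x [-0.894  0.444  0.066] y [0.446 0.895 0.008] z [-0.055  0.037 -0.998] q [-0.131 -0.289  1.875  0.03   1.616 -1.239]
yaw 63.5 dyaw 2.5 q6 -71 d [ 0.1232  0.0794 -0.0129] N 7
[-0.0107, 0.018, 0.0018, np.float64(-0.006)]
[-0.0108, 0.0179, 0.0018, np.float64(-0.006)]
[-0.0109, 0.0179, 0.0018, np.float64(-0.006)]
[-0.011, 0.0178, 0.0018, np.float64(-0.006)]
[-0.0111, 0.0177, 0.0018, np.float64(-0.006)]
[-0.0113, 0.0177, 0.0018, np.float64(-0.006)]
[-0.0114, 0.0176, 0.0018, np.float64(-0.006)]
```

Emit:
{"op": "apply_moves", "data": {"deltas": [[-0.015,0.02,0,0,-1],[-0.02,0.025,0,0,-1],[-0.02,0.025,0,0,-1],[-0.02,0.025,0,0,-1],[-0.018,0.025,0,0,-1],[-0.01,0.015,0,0,-1],[0,0,0,0,-1],[0,0,0,0,-1]]}}

```text
t: 51.85
tool_pos: [0.6504, 0.1009, 0.2456]
tool_rot: [-0.701, -2.99, -0.033]
contact_force: [0.2, 0.2, -0.8]
opening: 0.0129
```

```bash
python3 - <<'E'
from h import *
state()
plan(.63,.142,.25,63.5,n=2)
p=shot("side","s25"); zoom(p,"z25",260,60,200,160,4)
E
```

```text
t 51.85 pos [0.6504 0.1009 0.2456] open 0.0129 F [ 0.2  0.2 -0.8] T [-0.05  0.    0.01] 
 x [-0.894  0.443  0.073] y [0.444 0.896 0.005] z [-0.064  0.037 -0.997] q [ 0.025  0.159  1.476  0.039  1.569 -1.087]
yaw 63.6 dyaw -0.1 q6 -62 d [-0.0204  0.0411  0.0044] N 2
[0.0183, 0.0139, -0.0022, np.float64(0.001)]
[0.0183, 0.0138, -0.0022, np.float64(0.001)]
```

View pics/z25.png

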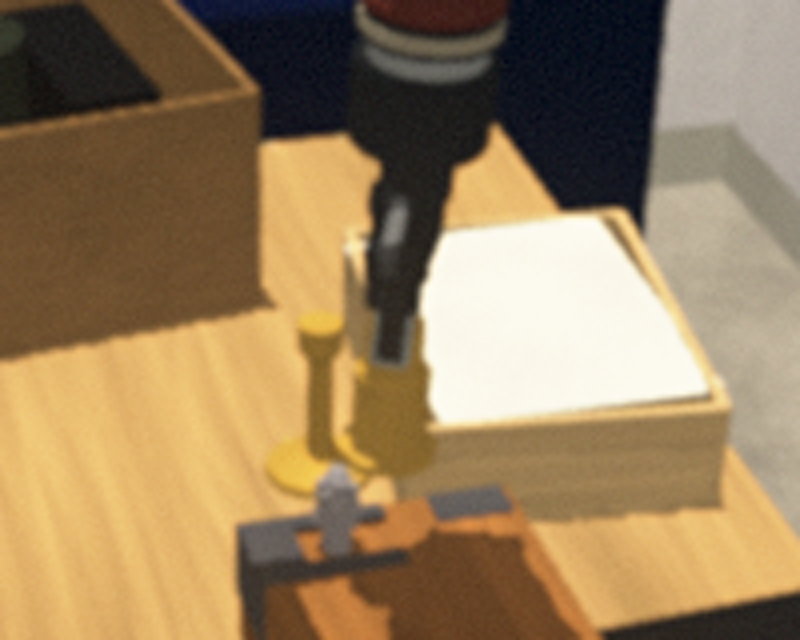

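Emit:
{"op": "apply_moves", "data": {"deltas": [[0.011,0.009,-0.002,0,-1],[0.012,0.01,-0.002,0,-1],[0.01,0.009,0,0,-1],[0,0,0,0,-1],[0,0,0,0,-1],[0,0,0,0,-1],[0,0,0,0,-1],[0,0,0,0,-1]]}}

```text
t: 52.9
tool_pos: [0.6314, 0.1427, 0.2539]
tool_rot: [-0.702, -2.992, -0.034]
contact_force: [-0.4, 0.6, -1.9]
opening: 0.0126
```

```bash
python3 - <<'E'
from h import *
state()
for n in("side","top"):
    p=shot(n,n[0]+"26");W=cloud(p)
    if n=="side": zoom(p,"z26",280,100,120,100,6)
    print(n,[(k,[(round(d["confidence"],2),np.round(d["uv"],1)) for d in ctrl.spot_point(p,k)[:2]]) for k in("nut_foot","stud_tip","nut_grip")], proj(p,[.6305,.142,.1485]),proj(p,[.6305,.142,.185]))
    P,m=blob(W,.187,.235,(.63,.14),.05); 
    if n=="side":
        for z in(.185,.195,.205,.215,.225):
            Q=P[abs(P[:,2]-z)<.005]; print(z,len(Q),np.round(Q.min(0),4),np.round(Q.max(0),4),np.round(np.median(Q,0),4)) if len(Q) else 0
E
```

```text
t 52.9 pos [0.6314 0.1427 0.2539] open 0.0126 F [-0.4  0.6 -1.9] T [-0.07 -0.01 -0.  ] 
 x [-0.893  0.444  0.072] y [0.445 0.895 0.006] z [-0.062  0.037 -0.997] q [ 0.089  0.127  1.498  0.043  1.575 -1.022]
side [('nut_foot', [(0.57, array([343.4, 157.7])), (0.21, array([419.1, 435.3]))]), ('stud_tip', [(0.73, array([340.5, 176.5])), (0.59, array([288.5, 378.9]))]), ('nut_grip', [])] [344.26402255 176.1846155 ] [344.44989643 162.8573289 ]
0.185 17 [0.6016 0.1148 0.1874] [0.6565 0.1456 0.1899] [0.6329 0.1193 0.1887]
0.195 140 [0.6006 0.1126 0.19  ] [0.6593 0.1683 0.1999] [0.621  0.126  0.1944]
0.205 67 [0.6089 0.1177 0.2004] [0.6506 0.1413 0.2099] [0.6254 0.124  0.2046]
0.215 74 [0.6095 0.1176 0.2101] [0.6501 0.1415 0.2199] [0.6273 0.1257 0.2152]
0.225 74 [0.6087 0.1164 0.2203] [0.6502 0.1422 0.2296] [0.6239 0.1244 0.225 ]
top [('nut_foot', [(0.4, array([250.7, 182.9]))]), ('stud_tip', []), ('nut_grip', [(0.58, array([253.8, 180.1])), (0.49, array([311.6, 181.3]))])] [256.41050156 188.00686648] [254.76349513 184.52911918]
```

View pics/z26.png

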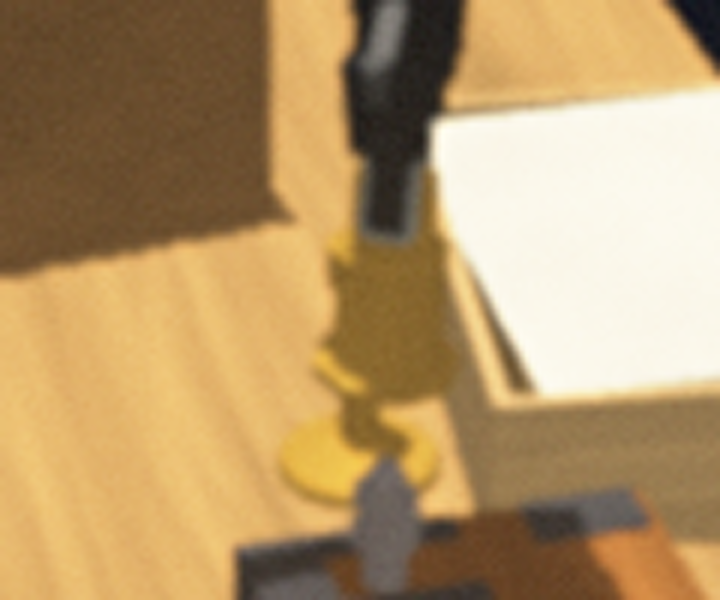

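Nut and stud line up in the side view: the nut at column ~344.5, the stud at ~344.7. I'll lower slowly, straight down.

Emit:
{"op": "apply_moves", "data": {"deltas": [[-0.001,0,0.012,0,-1],[-0.001,0,0.012,0,-1],[-0.001,0,0.01,0,-1],[-0.0005,0,0.006,0,-1],[-0.0005,0,0.006,0,-1],[0,0,0,0,-1],[0,0,0,0,-1],[0,0,0,0,-1]]}}

```text
t: 54.3
tool_pos: [0.6317, 0.1429, 0.2037]
tool_rot: [-0.701, -2.991, -0.034]
contact_force: [0.7, -0.7, -1.5]
opening: 0.0125
```

```bash
python3 - <<'E'
from h import *
state()
p=shot("side","s27");zoom(p,"z27",280,100,120,100,6)
E
```

```text
t 54.3 pos [0.6317 0.1429 0.2037] open 0.0125 F [ 0.7 -0.7 -1.5] T [-0.06 -0.07 -0.01] 
 x [-0.893  0.443  0.073] y [0.445 0.896 0.005] z [-0.063  0.037 -0.997] q [ 0.089  0.158  1.548  0.043  1.495 -1.025]
```

View pics/z27.png

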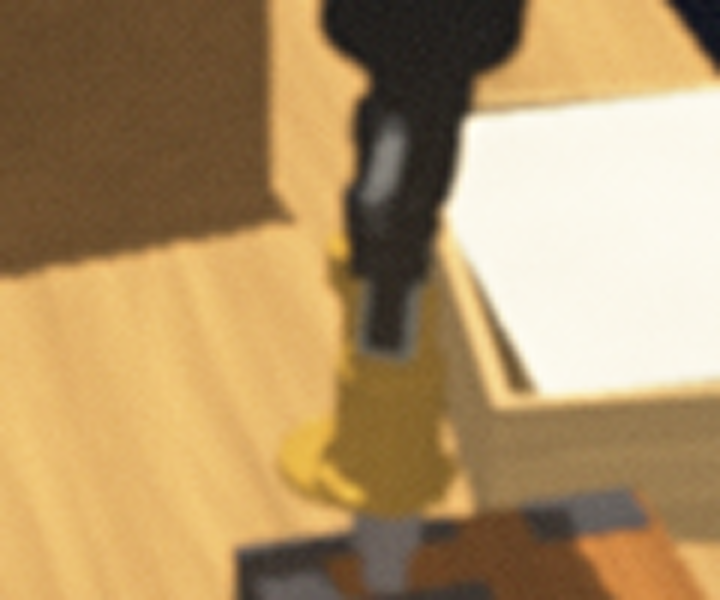

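The nut's bore has gone over the stud tip with no contact force. Continuing gently to the lands.

Emit:
{"op": "apply_moves", "data": {"deltas": [[-0.0003,0,0.004,0,-1],[-0.0003,0,0.004,0,-1],[-0.0003,0,0.004,0,-1],[-0.0003,0,0.003,0,-1],[-0.0002,0,0.003,0,-1],[0,0,0.003,0,-1],[0,0,0.003,0,-1],[0,0,0,0,-1]]}}

```text
t: 55.35
tool_pos: [0.6315, 0.1432, 0.1781]
tool_rot: [-0.701, -2.991, -0.034]
contact_force: [0.0, -0.3, -1.9]
opening: 0.0127
```

```bash
python3 - <<'E'
from h import *
state()
p=shot("side","s28");zoom(p,"z28",280,100,120,100,6)
E
```

```text
t 55.35 pos [0.6315 0.1432 0.1781] open 0.0127 F [ 0.  -0.3 -1.9] T [-0.01 -0.05  0.01] 
 x [-0.893  0.443  0.072] y [0.445 0.896 0.005] z [-0.062  0.037 -0.997] q [ 0.09   0.176  1.571  0.043  1.454 -1.027]
```

View pics/z28.png

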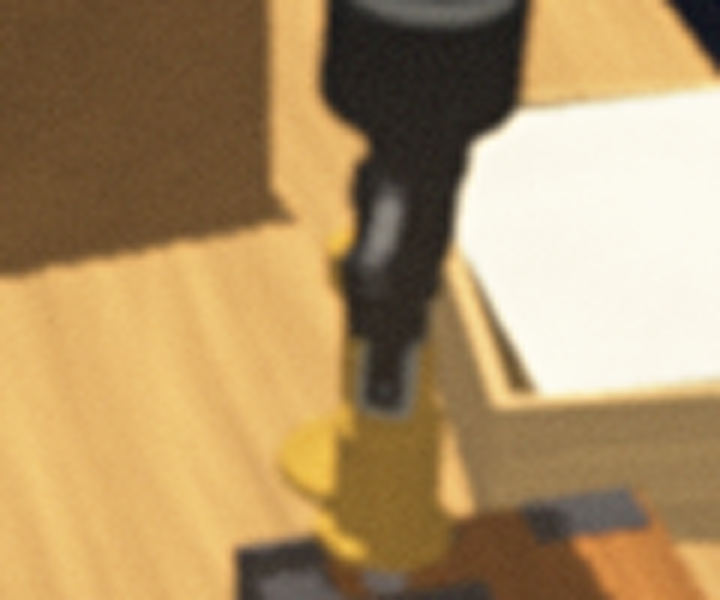

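Emit:
{"op": "apply_moves", "data": {"deltas": [[-0.0002,0,0.003,0,-1],[-0.0002,0,0.003,0,-1],[-0.0002,0,0.003,0,-1],[0,0,0.002,0,-1],[0,0,0.0,0,-1],[0,0,0,0,-1],[0,0,0,0,-1],[0,0,0,0,-1]]}}

```text
t: 56.4
tool_pos: [0.632, 0.1432, 0.1753]
tool_rot: [-0.702, -2.993, -0.034]
contact_force: [-1.1, -0.0, 0.3]
opening: 0.0128
```

```bash
python3 - <<'E'
from h import *
state()
p=shot("side","s29");zoom(p,"z29",280,100,120,100,6); W=cloud(p)
P,m=blob(W,.105,.20,(.63,.14),.035)
for z in np.arange(.11,.18,.006):
    Q=P[abs(P[:,2]-z)<.003]; print(round(z,3),len(Q),np.round(Q.min(0),3),np.round(Q.max(0),3)) if len(Q) else 0
E
```

```text
t 56.4 pos [0.632  0.1432 0.1753] open 0.0128 F [-1.1 -0.   0.3] T [-0.12  0.34  0.  ] 
 x [-0.894  0.443  0.071] y [0.445 0.896 0.006] z [-0.061  0.037 -0.997] q [ 0.09   0.178  1.573  0.042  1.448 -1.027]
0.11 31 [0.602 0.112 0.107] [0.655 0.143 0.113]
0.116 101 [0.602 0.111 0.113] [0.66  0.166 0.119]
0.122 36 [0.608 0.117 0.119] [0.651 0.154 0.125]
0.128 39 [0.611 0.119 0.125] [0.651 0.143 0.131]
0.134 36 [0.61  0.119 0.131] [0.649 0.144 0.137]
0.14 41 [0.611 0.115 0.137] [0.65  0.147 0.143]
0.146 34 [0.61  0.118 0.143] [0.649 0.145 0.148]
0.152 39 [0.611 0.116 0.149] [0.648 0.149 0.155]
0.158 42 [0.611 0.118 0.155] [0.652 0.145 0.161]
0.164 77 [0.609 0.115 0.161] [0.653 0.158 0.167]
0.17 39 [0.611 0.121 0.167] [0.648 0.149 0.172]
0.176 23 [0.618 0.125 0.173] [0.647 0.142 0.179]
```

View pics/z29.png

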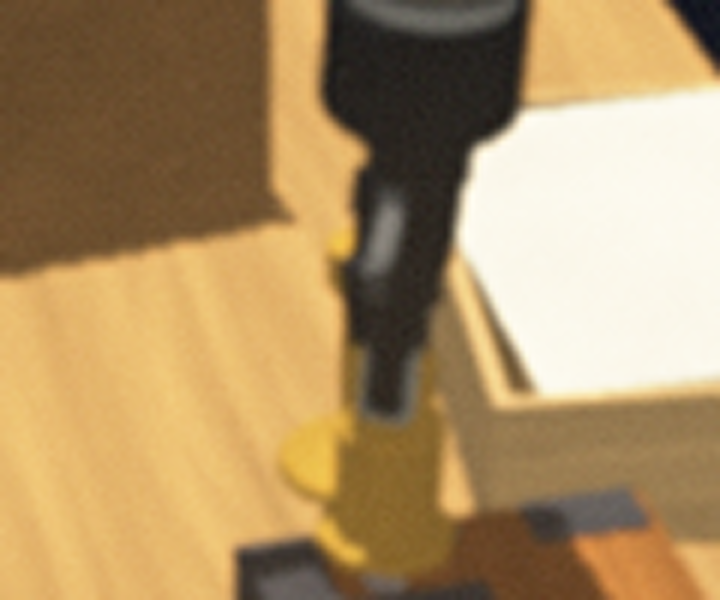

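Contact came at a foot height of about 112 mm, some 24 mm below the land. That is lower than resting on a land or tooth, so it may have dropped in at once. I'll let go and look.

Emit:
{"op": "apply_moves", "data": {"deltas": [[0,0,0,0,-0.4],[0,0,0,0,-0.4],[0,0,0,0,-0.4],[0,0,0,0,-0.4],[0,0,0,0,-0.4],[0,0,0,0,-0.4],[0,0,0,0,-0.4],[0,0,0,0,-0.4]]}}

```text
t: 57.45
tool_pos: [0.633, 0.1435, 0.1753]
tool_rot: [-0.702, -2.995, -0.036]
contact_force: [0.1, -0.4, 0.0]
opening: 0.0258
```

```bash
python3 - <<'E'
from h import *
state()
p=shot("side","s30");zoom(p,"z30",280,100,120,100,6); W=cloud(p)
P,m=blob(W,.105,.21,(.63,.14),.035)
for z in np.arange(.11,.21,.006):
    Q=P[abs(P[:,2]-z)<.003]; print(round(z,3),len(Q),np.round(Q.min(0),3),np.round(Q.max(0),3)) if len(Q) else 0
E
```

```text
t 57.45 pos [0.633  0.1435 0.1753] open 0.0258 F [ 0.1 -0.4  0. ] T [-0.02 -0.04  0.  ] 
 x [-0.894  0.443  0.068] y [0.445 0.896 0.008] z [-0.058  0.037 -0.998] q [ 0.09   0.178  1.573  0.043  1.445 -1.027]
0.11 41 [0.603 0.113 0.108] [0.661 0.16  0.113]
0.116 87 [0.604 0.113 0.113] [0.658 0.166 0.119]
0.122 37 [0.61  0.118 0.119] [0.65  0.14  0.125]
0.128 43 [0.611 0.115 0.125] [0.651 0.143 0.131]
0.134 36 [0.609 0.119 0.131] [0.65  0.139 0.137]
0.14 41 [0.61  0.118 0.137] [0.649 0.14  0.143]
0.146 38 [0.609 0.117 0.143] [0.649 0.143 0.149]
0.152 37 [0.61  0.118 0.149] [0.649 0.139 0.155]
0.158 43 [0.609 0.12  0.155] [0.649 0.143 0.161]
0.164 68 [0.61  0.117 0.161] [0.652 0.155 0.167]
0.17 28 [0.612 0.123 0.167] [0.649 0.145 0.172]
0.176 22 [0.615 0.119 0.173] [0.644 0.149 0.179]
0.182 26 [0.614 0.116 0.179] [0.644 0.146 0.185]
0.188 36 [0.616 0.116 0.185] [0.651 0.151 0.191]
0.194 38 [0.615 0.113 0.191] [0.65  0.151 0.197]
0.2 28 [0.616 0.112 0.197] [0.651 0.152 0.203]
0.206 21 [0.619 0.112 0.204] [0.654 0.156 0.209]
```

View pics/z30.png

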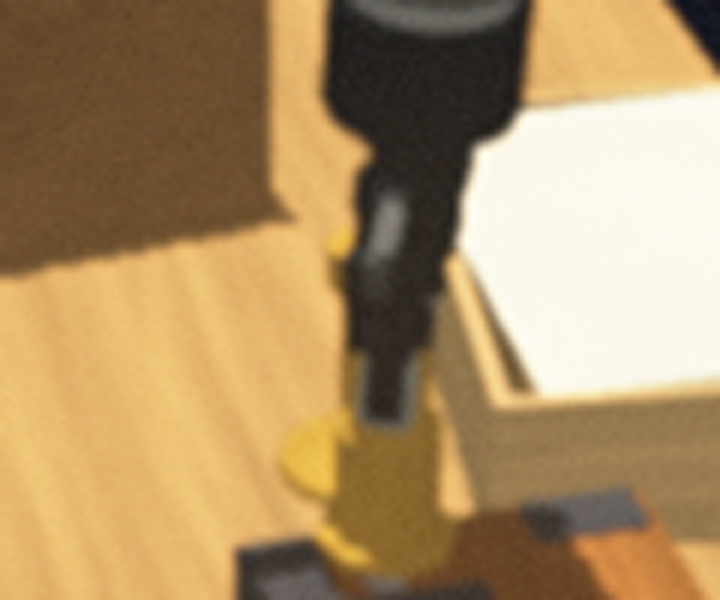

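```bash
python3 - <<'E'
from h import *
p=shot("side","s31")
th=np.radians(np.arange(0,360,5))
for f in(.1235,.1185,.1135,.1105):
    fl=[proj(p,[.6305+.027*np.cos(a),.142+.027*np.sin(a),f])[1] for a in th]
    ht=[proj(p,[.6305+.022*np.cos(a),.142+.022*np.sin(a),f+.057])[1] for a in th]
    print(f,"flange low row",round(max(fl),1),"hub top front row",round(max(ht),1))
# reference: the rows of the actual colour boundary along nut column
h=cv2.cvtColor(p["img"],cv2.COLOR_RGB2HSV)
for c in(341,344,347,349,351): print(c,[(r,int(h[r,c,0]),int(h[r,c,1]),int(h[r,c,2])) for r in range(188,202)])
E
```

```text
0.1235 flange low row 191.4 hub top front row 169.5
0.1185 flange low row 193.1 hub top front row 171.4
0.1135 flange low row 194.9 hub top front row 173.2
0.1105 flange low row 195.9 hub top front row 174.3
341 [(188, 19, 173, 136), (189, 19, 168, 141), (190, 19, 170, 138), (191, 19, 172, 154), (192, 19, 176, 178), (193, 20, 180, 183), (194, 19, 173, 159), (195, 18, 145, 135), (196, 17, 93, 113), (197, 14, 83, 107), (198, 12, 110, 102), (199, 12, 108, 90), (200, 14, 59, 82), (201, 9, 27, 93)]
344 [(188, 18, 175, 140), (189, 19, 174, 141), (190, 19, 169, 139), (191, 18, 169, 140), (192, 19, 175, 134), (193, 19, 179, 137), (194, 19, 171, 140), (195, 18, 153, 137), (196, 16, 105, 121), (197, 14, 59, 113), (198, 12, 47, 97), (199, 13, 61, 75), (200, 15, 49, 63), (201, 12, 48, 69)]
347 [(188, 18, 176, 135), (189, 19, 171, 136), (190, 19, 169, 136), (191, 19, 176, 136), (192, 19, 173, 134), (193, 18, 171, 136), (194, 19, 169, 136), (195, 19, 155, 135), (196, 17, 122, 117), (197, 15, 101, 104), (198, 13, 89, 89), (199, 8, 62, 66), (200, 14, 59, 65), (201, 15, 68, 60)]
349 [(188, 18, 173, 136), (189, 19, 167, 134), (190, 19, 165, 136), (191, 18, 176, 135), (192, 19, 169, 139), (193, 19, 170, 138), (194, 18, 169, 133), (195, 17, 173, 121), (196, 16, 175, 109), (197, 14, 149, 99), (198, 15, 112, 80), (199, 15, 62, 66), (200, 16, 67, 57), (201, 10, 63, 61)]
351 [(188, 19, 173, 128), (189, 19, 171, 131), (190, 19, 175, 130), (191, 19, 177, 131), (192, 19, 171, 137), (193, 19, 171, 137), (194, 18, 169, 127), (195, 16, 164, 118), (196, 13, 166, 106), (197, 14, 150, 97), (198, 11, 103, 79), (199, 12, 69, 63), (200, 15, 61, 59), (201, 14, 78, 65)]
```

The boundary row puts the foot at 111–112 mm. That is 14 mm above the tongue, about 190° of turn ("a bit over half a turn"), so the nut is already in the thread start. I'll centre, regrip it, and level the tool by pressing gently along tool +x while it's held on the stud.

Emit:
{"op": "apply_moves", "data": {"deltas": [[0.0015,-0.002,0,0,-0.4],[0,0,0,0,-0.4],[0,0,0,0,-1],[0,0,0,0,-1],[0,0,0,0,-1],[0,0,0,0,-1],[0.005,0,0,0,-1],[0.005,0,0,0,-1]], "grip_force": 40}}

```text
t: 58.55
tool_pos: [0.6252, 0.1456, 0.1764]
tool_rot: [-0.707, -3.006, -0.036]
contact_force: [6.2, -0.4, -3.8]
opening: 0.0133
```

```bash
python3 - <<'E'
from h import *
state()
E
```

```text
t 58.55 pos [0.6252 0.1456 0.1764] open 0.0133 F [ 6.2 -0.4 -3.8] T [-0.5  -1.43 -0.09] 
 x [-0.894  0.445  0.057] y [0.446 0.895 0.011] z [-0.046  0.035 -0.998] q [ 0.096  0.154  1.597  0.04   1.433 -1.02 ]
```

Emit:
{"op": "apply_moves", "data": {"deltas": [[0.005,0,0,0,-1],[0.005,0,0,0,-1],[0.005,0,0,0,-1],[0,0,0,0,-1],[0,0,0,0,-0.4],[0,0,0,0,-0.4],[0,0,0,0,-0.4],[0,0,0,0,-0.4]]}}

```text
t: 59.55
tool_pos: [0.6189, 0.1485, 0.1768]
tool_rot: [-0.718, -3.029, -0.033]
contact_force: [0.7, -0.1, 0.2]
opening: 0.0255
```

```bash
python3 - <<'E'
from h import *
state()
plan(.6305,.142,.175,64,n=1)
p=shot("side","s32");zoom(p,"z32",280,100,120,100,6); W=cloud(p)
P,m=blob(W,.105,.21,(.63,.14),.035)
for z in np.arange(.11,.17,.012):
    Q=P[abs(P[:,2]-z)<.003]; print(round(z,3),len(Q),np.round(Q.min(0),3),np.round(Q.max(0),3)) if len(Q) else 0
E
```

```text
t 59.55 pos [0.6189 0.1485 0.1768] open 0.0255 F [ 0.7 -0.1  0.2] T [-0.06 -0.02  0.04] 
 x [-0.893  0.448  0.033] y [0.449 0.893 0.014] z [-0.023  0.027 -0.999] q [ 0.105  0.127  1.626  0.03   1.408 -1.005]
yaw 63.3 dyaw 0.7 q6 -58 d [ 0.0116 -0.0065 -0.0018] N 1
[-0.0133, -0.0006, 0.0018, np.float64(-0.012)]
0.11 39 [0.603 0.112 0.107] [0.661 0.16  0.113]
0.122 34 [0.609 0.118 0.119] [0.65  0.14  0.125]
0.134 36 [0.611 0.12  0.131] [0.65  0.143 0.137]
0.146 40 [0.609 0.118 0.143] [0.649 0.14  0.149]
0.158 40 [0.609 0.118 0.155] [0.648 0.142 0.161]
0.17 33 [0.617 0.118 0.167] [0.645 0.14  0.173]
```

View pics/z32.png

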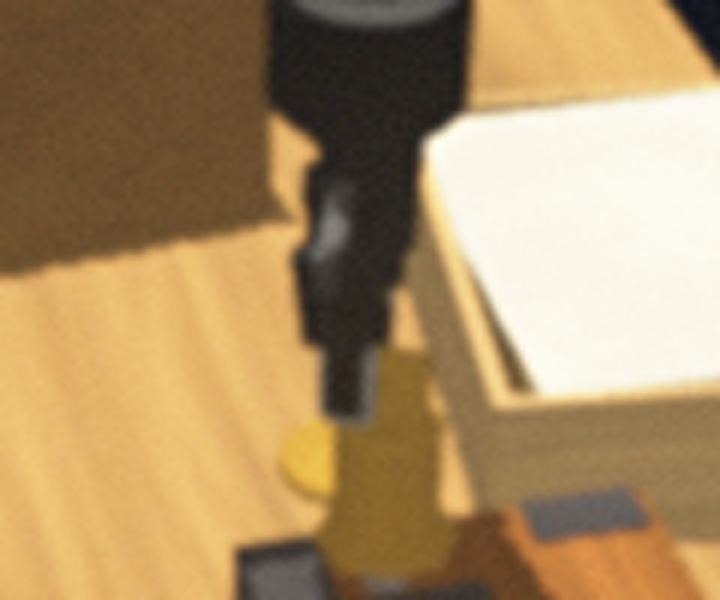

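The tilt is down to 2° and the nut is undisturbed. I'll recentre on its axis, grip and turn forward (clockwise).

Emit:
{"op": "apply_moves", "data": {"deltas": [[-0.007,0,0.001,0,-0.4],[-0.006,-0.001,0.001,0,-0.4],[0,0,0,0,-0.4],[0,0,0,0,-0.4],[0,0,0,0,-1],[0,0,0,0,-1],[0,0,0,0,-1],[0,0,0,0,-1]]}}

```text
t: 60.6
tool_pos: [0.6309, 0.1418, 0.1744]
tool_rot: [-0.718, -3.029, -0.035]
contact_force: [-1.2, 0.6, 0.3]
opening: 0.0134
```

```bash
python3 - <<'E'
from h import *
state()
E
```

```text
t 60.6 pos [0.6309 0.1418 0.1744] open 0.0134 F [-1.2  0.6  0.3] T [ 0.09 -0.    0.05] 
 x [-0.893  0.448  0.033] y [0.449 0.893 0.015] z [-0.022  0.029 -0.999] q [ 0.093  0.153  1.602  0.031  1.406 -1.018]
```

Emit:
{"op": "apply_moves", "data": {"deltas": [[0,0,0.0003,0.1,-1],[0,0,0.0005,0.12,-1],[0,0,0.0006,0.12,-1],[0,0,0.0006,0.12,-1],[0,0,0,0,-1],[0,0,0,0,-1],[0,0,0,0,-1],[0,0,0,0,-1]]}}

```text
t: 61.6
tool_pos: [0.6307, 0.1421, 0.1723]
tool_rot: [-1.401, -2.775, -0.024]
contact_force: [1.2, 0.9, 0.5]
opening: 0.0133
```

```bash
python3 - <<'E'
from h import *
state()
p=shot("side","s33");zoom(p,"z33",280,100,120,100,6)
E
```

```text
t 61.6 pos [0.6307 0.1421 0.1723] open 0.0133 F [1.2 0.9 0.5] T [ 0.18 -0.12 -0.04] 
 x [-0.593  0.804  0.037] y [ 0.805  0.594 -0.001] z [-0.023  0.029 -0.999] q [ 0.093  0.154  1.604  0.031  1.403 -0.548]
```

View pics/z33.png

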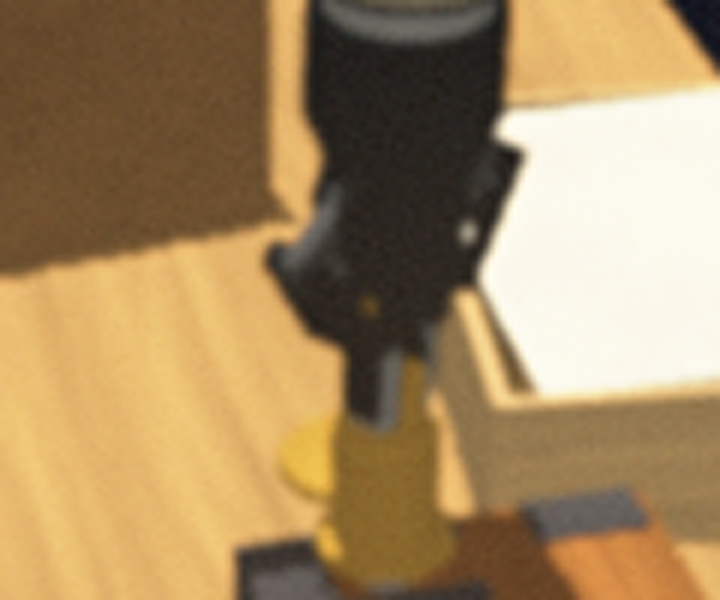

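The nut turns freely with low torque and moves down. Continuing forward.

Emit:
{"op": "apply_moves", "data": {"deltas": [[0,0,0.0006,0.12,-1],[0,0,0.0006,0.13,-1],[0,0,0.0006,0.13,-1],[0,0,0.0006,0.13,-1],[0,0,0.0006,0.13,-1],[0,0,0.0006,0.13,-1],[0,0,0.0006,0.13,-1],[0,0,0,0,-1]]}}

```text
t: 62.65
tool_pos: [0.6306, 0.143, 0.1685]
tool_rot: [-2.489, -1.855, -0.001]
contact_force: [0.9, 0.2, -0.1]
opening: 0.0127
```

```bash
python3 - <<'E'
from h import *
state()
p=shot("side","s34");zoom(p,"z34",280,100,120,100,6)
E
```

```text
t 62.65 pos [0.6306 0.143  0.1685] open 0.0127 F [ 0.9  0.2 -0.1] T [ 0.13 -0.16 -0.01] 
 x [0.286 0.958 0.023] y [ 0.958 -0.285 -0.03 ] z [-0.022  0.031 -0.999] q [0.094 0.157 1.608 0.033 1.397 0.378]
```

View pics/z34.png

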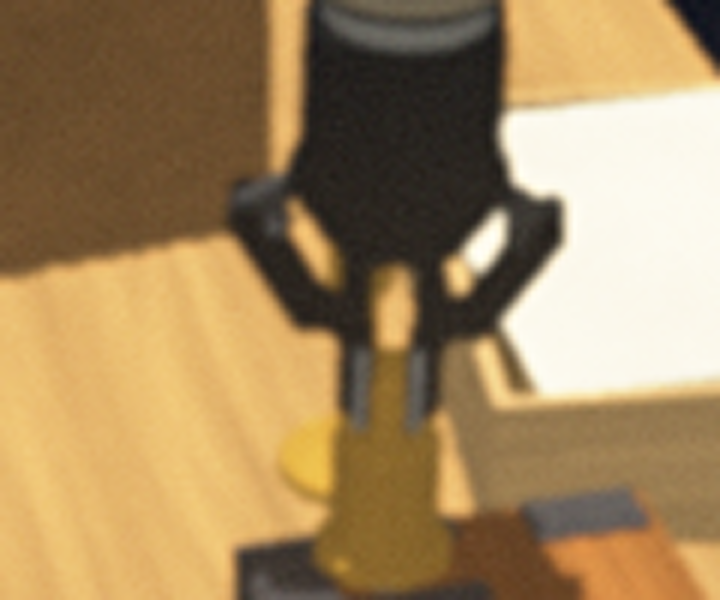

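Emit:
{"op": "apply_moves", "data": {"deltas": [[0,0,0.0007,0.14,-1],[0,0,0.0007,0.15,-1],[0,0,0.0007,0.15,-1],[0,0,0.0007,0.15,-1],[0,0,0.0007,0.15,-1],[0,0,0.0007,0.15,-1],[0,0,0.0007,0.15,-1],[0,0,0.0007,0.15,-1]]}}

```text
t: 63.7
tool_pos: [0.6312, 0.1432, 0.1636]
tool_rot: [-3.108, -0.11, 0.03]
contact_force: [0.9, 0.4, -0.5]
opening: 0.0134
```

```bash
python3 - <<'E'
from h import *
state()
E
```

```text
t 63.7 pos [0.6312 0.1432 0.1636] open 0.0134 F [ 0.9  0.4 -0.5] T [ 0.06 -0.13 -0.02] 
 x [ 0.997  0.071 -0.018] y [ 0.07  -0.997 -0.032] z [-0.02   0.031 -0.999] q [0.094 0.161 1.612 0.033 1.387 1.588]
```

Emit:
{"op": "apply_moves", "data": {"deltas": [[0,0,0.0006,0.12,-1],[0,0,0.0006,0.12,-1],[0,0,0.0006,0.12,-1],[0,0,0.0006,0.12,-1],[0,0,0.0005,0.1,-1],[0,0,0.0005,0.1,-1],[0,0,0.0004,0.1,-1],[0,0,0,0.05,-1]]}}

```text
t: 64.7
tool_pos: [0.6318, 0.1434, 0.1615]
tool_rot: [-2.893, 1.167, 0.044]
contact_force: [-1.1, 1.3, -0.2]
opening: 0.0131
```

```bash
python3 - <<'E'
from h import *
state()
p=shot("side","s35");zoom(p,"z35",280,100,120,100,6)
E
```

```text
t 64.7 pos [0.6318 0.1434 0.1615] open 0.0131 F [-1.1  1.3 -0.2] T [-0.03 -0.29  0.42] 
 x [ 0.72  -0.693 -0.034] y [-0.694 -0.72  -0.009] z [-0.018  0.03  -0.999] q [0.095 0.163 1.613 0.033 1.381 2.426]
```

View pics/z35.png

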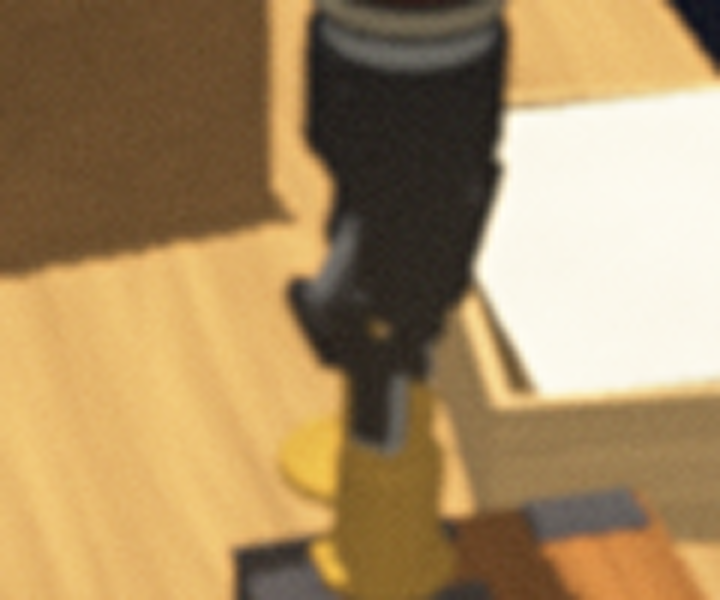

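A torque of 0.42 Nm has appeared and the foot is at about 98 mm. I'll turn a bit more to confirm it has seated.

Emit:
{"op": "apply_moves", "data": {"deltas": [[0,0,0.0003,0.08,-1],[0,0,0.0003,0.08,-1],[0,0,0,0.08,-1],[0,0,0,0.08,-1],[0,0,0,0.08,-1],[0,0,0,0.06,-1],[0,0,0,0.06,-1],[0,0,0,0.06,-1]]}}

```text
t: 65.75
tool_pos: [0.6302, 0.1465, 0.1601]
tool_rot: [-2.464, 1.93, 0.052]
contact_force: [0.4, 0.3, -1.3]
opening: 0.0132
```

```bash
python3 - <<'E'
from h import *
state()
E
```

```text
t 65.75 pos [0.6302 0.1465 0.1601] open 0.0132 F [ 0.4  0.3 -1.3] T [-0.23 -0.43  1.08] 
 x [ 0.239 -0.97  -0.033] y [-0.971 -0.239  0.012] z [-0.019  0.029 -0.999] q [0.1   0.163 1.615 0.032 1.38  2.994]
```

Emit:
{"op": "apply_moves", "data": {"deltas": [[0,0,0,0,-0.4],[0,0,0,0,-0.4],[0,0,0,0,-0.4],[0,0,0,0,-0.2],[0,0,-0.02,0,-0.2],[0,0,-0.03,0,-0.2],[0,0,-0.04,0,-0.2],[0,0,-0.03,0,-0.2]]}}

```text
t: 66.75
tool_pos: [0.6315, 0.1419, 0.2846]
tool_rot: [-2.471, 1.926, 0.057]
contact_force: [0.8, 0.1, -0.0]
opening: 0.0341
```

```bash
python3 - <<'E'
from h import *
state()
p=shot("side","s36");zoom(p,"z36",280,100,120,100,6); W=cloud(p)
P,m=blob(W,.09,.20,(.63,.14),.035)
Q=P[P[:,2]>.165]; print("bar",len(Q),rect(Q) if len(Q)>4 else 0,P[:,2].max())
q=shot("top","t36");W=cloud(q)
P,m=blob(W,.165,.21,(.63,.14),.05); print(len(P),rect(P) if len(P)>4 else 0)
th=np.radians(np.arange(0,360,5))
for f in(.1035,.1005,.098):
    fl=[proj(p,[.6305+.027*np.cos(a),.142+.027*np.sin(a),f])[1] for a in th]
    print(f,"flange low row",round(max(fl),1))
h=cv2.cvtColor(p["img"],cv2.COLOR_RGB2HSV)
for c in(341,344,347,349): print(c,[(r,int(h[r,c,0]),int(h[r,c,1]),int(h[r,c,2])) for r in range(194,206)])
E
```

```text
t 66.75 pos [0.6315 0.1419 0.2846] open 0.0341 F [ 0.8  0.1 -0. ] T [0.   0.   0.02] 
 x [ 0.244 -0.969 -0.033] y [-0.97  -0.244  0.016] z [-0.024  0.028 -0.999] q [0.093 0.09  1.485 0.03  1.587 2.988]
bar 99 (array([0.6303, 0.1405]), array([16.9, 36. ]), 20.5) 0.1859034291381475
9 (array([0.6363, 0.1304]), array([7.1, 6. ]), 41.6)
0.1035 flange low row 198.4
0.1005 flange low row 199.4
0.098 flange low row 200.3
341 [(194, 19, 168, 135), (195, 19, 170, 135), (196, 19, 176, 136), (197, 19, 180, 133), (198, 19, 177, 137), (199, 18, 173, 133), (200, 19, 160, 113), (201, 15, 116, 86), (202, 13, 64, 64), (203, 11, 91, 70), (204, 14, 150, 100), (205, 13, 168, 146)]
344 [(194, 18, 173, 137), (195, 19, 174, 136), (196, 19, 174, 135), (197, 18, 172, 138), (198, 18, 171, 137), (199, 19, 169, 137), (200, 19, 167, 127), (201, 18, 147, 97), (202, 13, 94, 76), (203, 12, 119, 77), (204, 13, 159, 114), (205, 13, 175, 157)]
347 [(194, 19, 169, 134), (195, 19, 176, 132), (196, 19, 175, 134), (197, 19, 173, 130), (198, 20, 178, 133), (199, 19, 171, 131), (200, 18, 157, 115), (201, 17, 123, 87), (202, 15, 93, 71), (203, 15, 141, 78), (204, 14, 157, 101), (205, 14, 172, 135)]
349 [(194, 19, 172, 135), (195, 18, 173, 134), (196, 19, 176, 132), (197, 18, 171, 134), (198, 19, 173, 133), (199, 18, 165, 125), (200, 18, 139, 101), (201, 16, 96, 72), (202, 14, 101, 68), (203, 13, 136, 88), (204, 13, 160, 97), (205, 13, 161, 111)]
```

View pics/z36.png

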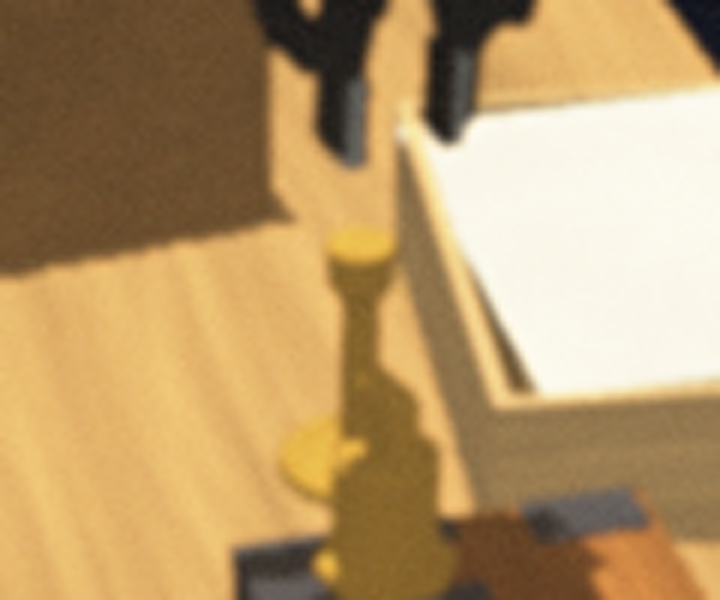

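The flange's lower edge is at row ~201, which matches the tongue height. I'll move the arm clear and check everything.

Emit:
{"op": "apply_moves", "data": {"deltas": [[0,0.04,-0.01,0,0],[0,0.05,0,0,0],[0,0.05,0,0,0],[0.05,0.02,0,0,0],[0.05,0,0,0,0],[0.05,0,0,0,0],[0.05,0,0,0,0],[0.04,0,0,0,0]]}}

```text
t: 67.85
tool_pos: [0.5326, -0.1345, 0.2925]
tool_rot: [-2.473, 1.914, 0.045]
contact_force: [0.5, 0.7, 0.3]
opening: 0.043
```

```bash
python3 - <<'E'
from h import *
state()
p=shot("side","s37");q=shot("top","t37");W=cloud(q)
zoom(q,"z37",230,135,160,140,5)
P,m=blob(W,.165,.21,(.63,.14),.05); print("bar",len(P),rect(P) if len(P)>4 else 0,P[:,2].max())
P,m=blob(W,.145,.163,(.63,.14),.04); print("hub",len(P),P.mean(0),rect(P) if len(P)>4 else 0)
P,m=blob(W,.098,.12,(.63,.14),.04); print("flange",len(P),np.median(P,0),rect(P))
P,m=blob(W,.084,.103,(.68,.01),.25); P=P[abs(P[:,1]+.1)<.05]; print("chest+panel x",P[:,0].min(),P[:,0].max())
E
```

```text
t 67.85 pos [ 0.5326 -0.1345  0.2925] open 0.043 F [0.5 0.7 0.3] T [ 0.01 -0.01 -0.01] 
 x [ 0.251 -0.968 -0.031] y [-0.968 -0.251  0.007] z [-0.014  0.029 -0.999] q [-0.394 -0.143  1.701  0.021  1.607  2.495]
bar 101 (array([0.6292, 0.1415]), array([15. , 31.4]), 16.9) 0.191107949423307
hub 154 [0.62492978 0.13971016 0.15368012] (array([0.6288, 0.1413]), array([41.9, 42.9]), 88.2)
flange 236 [0.61421915 0.13010307 0.10167385] (array([0.626 , 0.1386]), array([71.2, 71.3]), 4.3)
chest+panel x 0.5814321026104213 0.7601199285424142
```

View pics/z37.png

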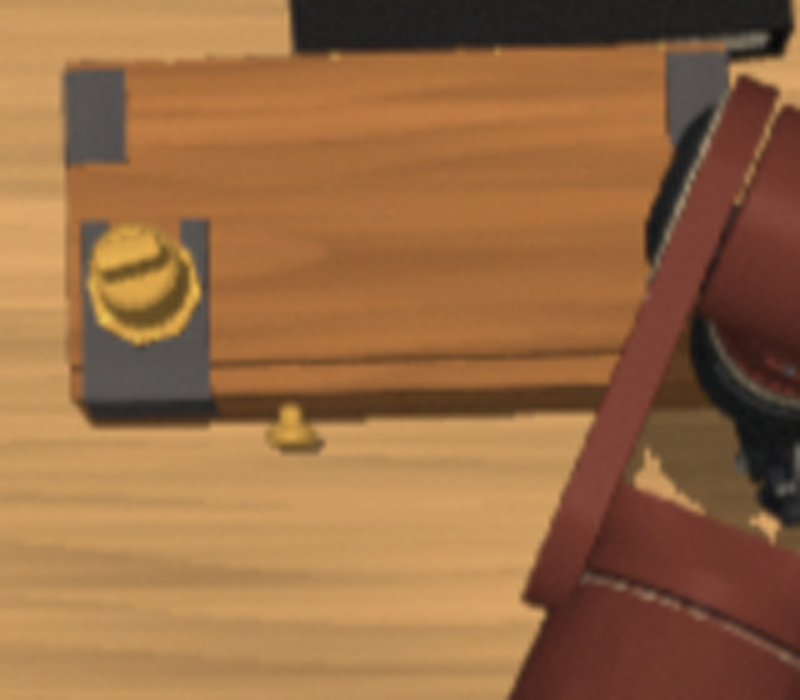

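View pics/s37.png

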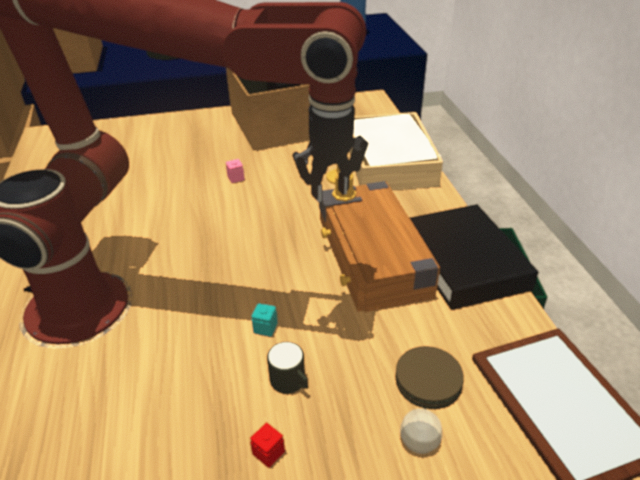

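All checks agree, so I'm handing the job in.

```bash
python3 - <<'E'
from station import ctrl
print(ctrl.finish_job())
E
```

```text
the job is handed in; nothing more can be done
None
```

The job is done and handed in at about 68 s of the 210 s allowed.

- **Pots:** I found three dark pots and no fourth. All three stand side by side on the drawer floor. One was knocked a few centimetres inside the drawer early on and stayed upright, so I placed the third in the gap that was left. I last saw the pots before closing the drawer; they can't be seen now.
- **Drawer:** I pushed it home past the catch. The panel looks flush and the tongue's slot passes round the stud. I judged this from the pictures, as I had no direct drawer reading.
- **Nut:** It went past the lands at once when set on the stud, with its foot about 24 mm below the land. I therefore skipped the backward turn and ran it forward straight away.
    - **Seating:** Torque first showed after about 197° (0.4 Nm) and reached 1.1 Nm with further turning; the gripper turned about 230° in all. The top and side views put the foot at 97 to 98 mm, on the 98 mm tongue.
- **Other things:** The mug, plates, paperweight and coloured look-alikes look unmoved in the last side view. The candlestick is partly hidden behind the gripper there, but it looked in place just before. The arm is clear of everything.
- **Tool tilt:** The tool tilted by up to about 7°, mostly after pressing the drawer home. I levelled it by pushing lightly against the fixed stud; the wrist force sensor read about 28 N at most there. An earlier try, pressing on the table, did not help. During the final turning the tilt was about 2°.

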